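# Pack the pine crate and seat its lid

## Robot

A 6-joint arm with a two-finger parallel gripper is mounted at the origin on the work surface. World frame = base frame: x ahead of the robot, y to its left, z up, the work surface at z = 0. Lengths are in m, angles in degrees, forces in N, time in s.
With the tool pointing down it reaches from about 0.35 to 0.975 m from the base axis. Payload 17.4 kg.
Tool frame: the origin (TCP) lies between the finger pads; the fingertips stand 8 mm ahead of it and the grasp point (between the pads) lies 11 mm behind it; z points along the fingers, y is the line along which they close (so a half turn about z gives the same grasp; the last joint's range is limited). The gripper opens to 85 mm and grips with 20 to 120 N. Pads are 22 mm wide; open, the fingers measure 114 mm over their backs; the gripper's body (76 mm by 85 mm) begins 54 mm behind the grasp point. The pads swing forward as they close: fully open they stand 13 mm farther back than shut.
Start: joints at [62.349, 6.646, 82.598, -0, 90.757, -2.166], TCP at [0.29, 0.609, 0.208] pointing down, gripper open.
Joint ranges: [-162.19, 162.19], [-47.58, 125.68], [4.15, 143.07], [-65.23, 245.23], [0.69, 171.88], [-170.13, 170.13]. Speed limits (degrees/s): [108.29, 108.29, 127.2, 180, 180, 180].

## Interface

Orientations are given as a 3x3 rotation matrix whose columns are the frame's x, y, z axes.
In Python, from station import r, viewer, sign_off gives the robot as it stands (r), with the cameras (viewer) and the job as plain functions.
- The arm moves only by the tool shift_gripper, called after "Request:" by a JSON object that holds its "op" and its "data". Schema: {"type":"object","properties":{"ticks":{"type":"array","items":{"type":"array","items":{"type":"number"},"minItems":7,"maxItems":7},"minItems":1,"maxItems":10},"squeeze":{"type":"number"},"only":{"type":"string"},"quiet":{"type":"boolean"},"lines":{"type":"string"}},"required":["ticks"],"additionalProperties":false}. ticks is a list of rows, 1 to 10 of them, each of 7 numbers: a rotation vector rx, ry, rz in shares of 90 degrees (1.0 is 90 degrees), then dx, dy, dz in fractions of the full range, 1 being 750 mm, then the finger opening in m; each row is the pose to reach, as a shift and turn from the pose commanded when the call began, along the tool's axes at that moment; what a row does not reach only later rows make up. A row lasts 1/8 s, in which the tool goes at most 0.0625 m and 10.7 degrees, less where a joint would pass 70% of its speed; a pose out of reach is approached as far as the arm can. The fingers move at their own pace and stop on an object; squeeze is the grip in N (left out, the last holds). Time passes only in rows, so rows that do not move let the fingers close. The tool returns the time, the measured TCP pose, the force, the opening and the grip force at its end. only (a regular expression) keeps the lines of the reply that match it, lines (a string "A,B") keeps lines A to B, and quiet returns only ok. Shift and turn numbers lie between -1 and 1, and a call with a number outside is refused. Input that does not fit is refused with a message, and nothing moves.
- r.get_obs(): the state, without advancing time (a new reading comes with each control period).
- viewer.capture(name): name is "side" or "top" or "wrist"; returns a dict with "frame" (480x640x3 uint8, red, green, blue), "mtx" (3x3 intrinsics, pixels), "origin" and "orientation" of the camera in the world; the wrist camera has in their place "tool_from_camera" (4x4, takes a point from camera to tool coordinates, whose origin is the TCP and whose axes are the flange's). Camera axes: x right, y up, looking along -z (the intrinsics and any distortion apply to the point x, -y, -z); pixel columns grow to the right and rows downward; lengths in m; the calibration is good to about 2 mm. The wrist camera is an equidistant fisheye: a pixel r from the principal point sees the ray r / f radians off the axis. A picture is of the moment at which its call begins: read the wrist's pose just before it. There is no depth.
- sign_off(): hands the job in; it is judged then, once.
The state is a dict: "clock": time; "qpos": joint angles; "qvel": joint speeds; "joint_efforts": joint torques, N m; "position": TCP position; "tcp_rot": TCP orientation; "contact_force": force on the tool from outside, world axes, zero at the start; "wrist_torque": the same for the moment, N m; "gripper_width": finger opening in m; "grasp_force": force on a finger pad.
Only numpy, scipy, OpenCV 4.12 (cv2) and the standard library are available. Lean on these libraries where they do the work, as an engineer would, in place of code of your own. Each camera call takes 0.05 s, during which the arm holds its last target. There are 200 camera calls.

## Task

The parts crate has to be packed and closed, but a glue bottle has been left standing in it that is too tall for the lid: first take the bottle out, without tipping it over, and stand it upright on the small plywood board midway between the two varnish cans, in line with them. Then put every loose pine block from the bench into the crate, laid so that nothing rises above the fill line marked round its inside, and last put the lid on the crate so that it sits fully home, flat on the rim all round. Leave the cans, the tape measure and the sanding block where they are.

Things in the scene. Friction and masses are not known exactly. Their poses are not given: they have to be found in the camera images.
- crate: open pine crate fixed to the bench, outside 150 (own x) x 230 (own y) x 78 mm high, walls 10, floor 8; inside 130 x 210, 70 deep; a batten 16 wide, 8 high lies on the floor along each y end wall, so the flat floor is 178 long. Dark fill line round the inside 61 above the floor: two layers of flat blocks (56) stay below it. Origin at the centre of its underside, z up
- crate_floor (a point): centre of the crate's inner floor, axes as the crate
- crate_rim (a point): centre of the crate's mouth at rim height, 78 mm above the bench, axes as the crate
- lid: loose plywood lid, plate 156 (own x) x 236 (own y) x 8 mm, about 300 g; origin at the centre of the plate's underside. Below it a centred inner panel, 120 x 200 x 8 mm, must drop inside the crate's walls (5 mm play all round) and reaches down to the fill line. On the bench it lies on this panel, origin 8 mm up; fully home its origin is at crate_rim. Fits either way round
- lid_grip (a point): middle of the pine grip bar on top of the lid: bar 90 mm along the lid's x, 24 mm wide in y, 34 mm high; this point is 25 mm above the lid's origin, 17 mm below the bar's top
- glue: closed white glue bottle, 146 mm tall, about 250 g: round body 54 mm across up to 92 mm, round grey cap 30 mm across from 102 to 146 mm above its base; origin at the centre of its base, z up. It starts standing on the crate's floor
- board: plywood board lying fixed on the bench, 100 (own x) x 250 (own y) x 6 mm; origin at the centre of its underside. The cans stand on it at about y = +90 and -90 mm; its middle is where the glue bottle belongs
- can_a: metal varnish can, 66 mm across, 68 mm tall, standing on the board at its +y end; origin at the centre of its base
- can_b: metal varnish can, 66 mm across, 68 mm tall, standing on the board at its -y end; origin at the centre of its base
- block1: a plain planed pine block, 84 (own x) x 36 (own y) x 28 mm high, 50 g; origin at its middle, 14 mm above its underside, z up; may be absent (4 to 6 of the six alike are there). All of them go into the crate
- block2: a plain planed pine block, 84 (own x) x 36 (own y) x 28 mm high, 50 g; origin at its middle, 14 mm above its underside, z up; may be absent (4 to 6 of the six alike are there). All of them go into the crate
- block3: a plain planed pine block, 84 (own x) x 36 (own y) x 28 mm high, 50 g; origin at its middle, 14 mm above its underside, z up; may be absent (4 to 6 of the six alike are there). All of them go into the crate
- block4: a plain planed pine block, 84 (own x) x 36 (own y) x 28 mm high, 50 g; origin at its middle, 14 mm above its underside, z up; may be absent (4 to 6 of the six alike are there). All of them go into the crate
- block5: a plain planed pine block, 84 (own x) x 36 (own y) x 28 mm high, 50 g; origin at its middle, 14 mm above its underside, z up; may be absent (4 to 6 of the six alike are there). All of them go into the crate
- block6: a plain planed pine block, 84 (own x) x 36 (own y) x 28 mm high, 50 g; origin at its middle, 14 mm above its underside, z up; may be absent (4 to 6 of the six alike are there). All of them go into the crate
- tape: black tape measure, 70 x 36 x 58 mm, standing among the blocks; stays where it is. Origin at the centre of its underside
- sander_block: cork sanding block with a wooden grip, 110 x 65 x 40 mm, near the robot; stays where it is. Origin at the centre of its underside

How it is judged:
By the outcome, as a careful person would: the job done as asked, in the order asked, and still so for the second after the job is handed in, with the robot touching nothing.
Of block1, block2, block3, block4, block5, block6 only 4 to 6 are there at a start; the rules pass over those that are not, and their reading is None.
At some moment in a run one of block1, block2, block3, block4, block5, block6 may be knocked a few centimetres aside while the robot is not near it.
It also fails if it takes over 210 s, if anything falls off the work surface, if the arm or the gripper's body presses on something with over 40 N, if the wrist force passes 120 N, or if a joint passes its speed limit or range.

## Working session

There is one attempt and no reset: what is moved stays moved. The work goes in short steps, Python scripts to look and compute and a tool call to move; the robot and the scene stay as the last step left them, time stands still between calls to the robot, and variables do not carry over. Pictures are saved under pics/ and viewed, at most 14 in all, crops included, and the job is handed in when it is done.

```bash
ls; mkdir -p pics
```

Run:
```python
from station import r, viewer, sign_off
import cv2,pickle
o=r.get_obs();print(o)
d={}
for n in ["side","top","wrist"]:
    c=viewer.capture(n);d[n]=c
    cv2.imwrite(f"pics/{n}0.png",c["frame"][:,:,::-1])
    print(n,{k:v for k,v in c.items() if k!="frame"})
pickle.dump((o,d),open("c0.pkl","wb"))
```

```text
pics
station.py
{'clock': 0.0, 'qpos': array([ 6.23486643e+01,  6.67324439e+00,  8.26363742e+01, -1.74776557e-03,
        9.07582195e+01, -2.16721404e+00]), 'qvel': array([-0.02449988, -0.01515129, -0.0028584 ,  0.00836576, -0.07063137,
        0.13561871]), 'joint_efforts': array([-3.05384929e-04, -7.31984854e+01, -6.32494211e+01, -1.05050506e-04,
        6.25244138e-03, -2.97158931e-05]), 'position': array([0.29034983, 0.60910374, 0.20706575]), 'tcp_rot': array([[-9.02704387e-01,  4.30260986e-01, -5.22463586e-04],
       [ 4.30261303e-01,  9.02703762e-01, -1.06292696e-03],
       [ 1.42938431e-05, -1.18430469e-03, -9.99999299e-01]]), 'contact_force': array([-0.14601174, -0.09984978,  0.28239038]), 'wrist_torque': array([ 0.00096952, -0.01814106,  0.03574852]), 'grasp_force': 0.0, 'gripper_width': 0.08547872544079342}
side {'mtx': array([[493.52463237,   0.        , 323.40094716],
       [  0.        , 493.52463237, 239.19715465],
       [  0.        ,   0.        ,   1.        ]]), 'origin': array([ 0.20705642, -0.75217123,  0.72301333]), 'orientation': array([[ 0.93284937
[... 343 characters left out ...]
84034]), 'orientation': array([[ 0.00380361,  0.9872186 , -0.15932659],
       [-0.99986913,  0.00625995,  0.01491796],
       [ 0.01572467,  0.15924899,  0.98711321]])}
wrist {'mtx': array([[371.64829954,   0.        , 323.63807384],
       [  0.        , 371.64829954, 246.00344013],
       [  0.        ,   0.        ,   1.        ]]), 'tool_from_camera': array([[ 6.02221061e-04,  9.56323500e-01,  2.92309768e-01,
         7.34877637e-02],
       [ 9.99999759e-01, -4.74892100e-04, -5.06553175e-04,
        -7.15192344e-04],
       [-3.45613106e-04,  2.92310003e-01, -9.56323556e-01,
        -1.66752617e-01],
       [ 0.00000000e+00,  0.00000000e+00,  0.00000000e+00,
         1.00000000e+00]])}
```

View pics/top0.png

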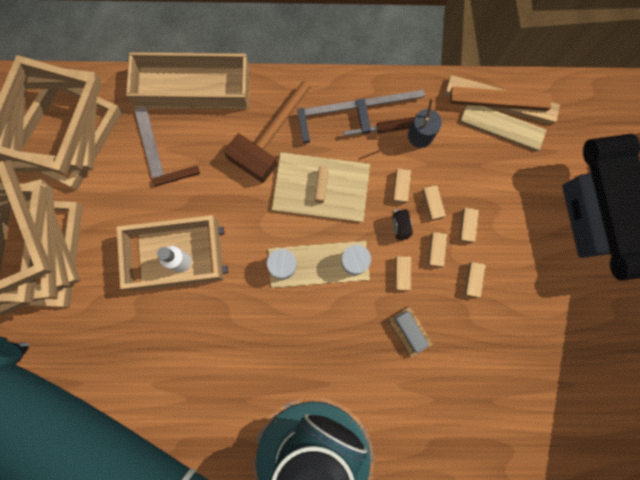

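View pics/side0.png

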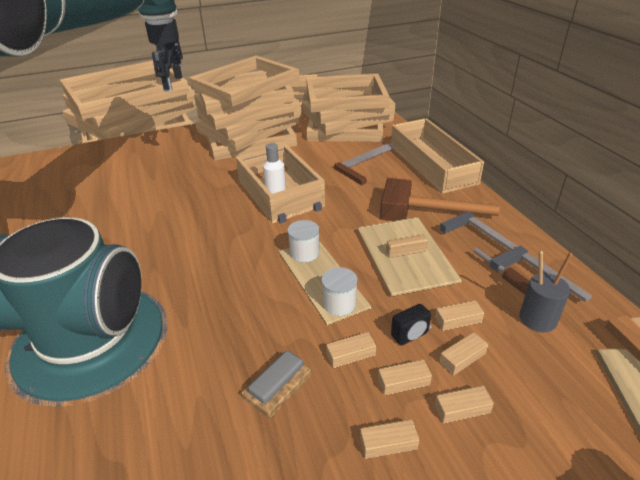

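View pics/wrist0.png

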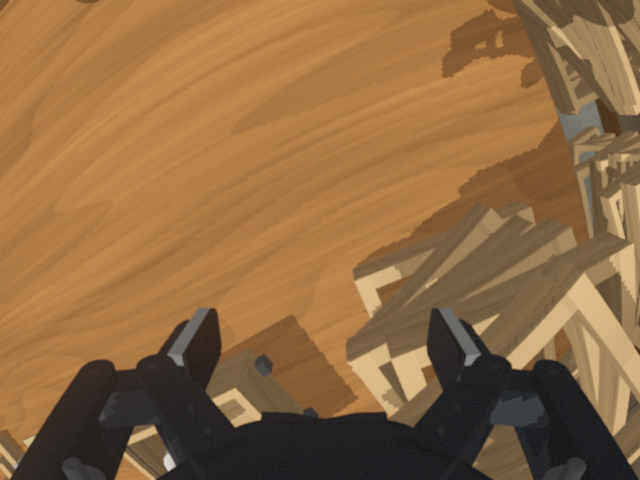

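Create lib.py:
```python
import numpy as np, cv2
from station import r, viewer, sign_off
from scipy.spatial.transform import Rotation as R
def shot(name, png=None):
    o=r.get_obs(); c=viewer.capture(name); c['name']=name
    if name=='wrist':
        T=np.eye(4);T[:3,:3]=o['tcp_rot'];T[:3,3]=o['position'];T=T@c['tool_from_camera']
        c['origin']=T[:3,3];c['orientation']=T[:3,:3]
    if png: cv2.imwrite(f'pics/{png}.png',c['frame'][:,:,::-1])
    return c
def ray(c,uv):
    uv=np.atleast_2d(np.float64(uv));K=c['mtx']
    x=(uv-[K[0,2],K[1,2]])/[K[0,0],K[1,1]]
    if c['name']=='wrist':
        th=np.linalg.norm(x,axis=1,keepdims=True);s=np.sinc(th/np.pi)
        d=np.hstack([x[:,:1]*s,-x[:,1:]*s,-np.cos(th)])
    else: d=np.hstack([x[:,:1],-x[:,1:],-np.ones((len(x),1))])
    d=d@c['orientation'].T
    return d/np.linalg.norm(d,axis=1,keepdims=True)
def plane(c,uv,z):
    d=ray(c,uv);return c['origin']+d*((z-c['origin'][2])/d[:,2])[:,None]
def pix(c,P):
    p=(np.atleast_2d(P)-c['origin'])@c['orientation'];q=np.c_[p[:,0],-p[:,1],-p[:,2]]
    rr=np.hypot(q[:,0],q[:,1])[:,None]
    x=q[:,:2]/q[:,2:] if c['name']!='wrist' else q[:,:2]/np.maximum(rr,1e-9)*np.arctan2(rr,q[:,2:])
    return x*[c['mtx'][0,0],c['mtx'][1,1]]+[c['mtx'][0,2],c['mtx'][1,2]]
def tri(c1,u1,c2,u2):
    d1,d2=ray(c1,u1)[0],ray(c2,u2)[0];w=c2['origin']-c1['origin']
    s=np.linalg.lstsq(np.c_[d1,-d2],w,rcond=None)[0]
    a,b=c1['origin']+s[0]*d1,c2['origin']+s[1]*d2
    return (a+b)/2,np.linalg.norm(a-b)
def go(p,yaw):
    "shift for tool pointing down at p (TCP), tool y axis along world angle yaw (mod 180), in present tool axes"
    o=r.get_obs();M=o['tcp_rot'];best=None
    for k in (0,180):
        a=np.radians(yaw+k);y=np.array([np.cos(a),np.sin(a),0]);z=np.array([0,0,-1.]);T=np.c_[np.cross(y,z),y,z]
        v=R.from_matrix(M.T@T).as_rotvec(degrees=True)
        if best is None or np.linalg.norm(v)<np.linalg.norm(best): best=v
    d=M.T@(np.array(p)-o['position'])
    print('turn',best.round(1),'shift',d.round(4),'j6 %.0f'%o['qpos'][5],'t %.1f'%o['clock'])
```

Run:
```python
import pickle,numpy as np,cv2
from lib import *
o,d=pickle.load(open('c0.pkl','rb'))
for n in d:d[n]['name']=n
t,s=d['top'],d['side']
h=cv2.cvtColor(t['frame'],cv2.COLOR_RGB2HSV)
for n,p in dict(blk=(402,185),lid=(290,190),bench=(420,300),board=(318,262),can=(281,258),cap=(166,254),rim=(150,224),sand=(411,331)).items():print(n,h[p[1],p[0]],t['frame'][p[1],p[0]])
for n,p,z in [('cap',(166,254),.154),('lidgrip',(321,183),.05),('cana',(281,258),.074),('canb',(356,255),.074),('b1',(402,183),.028),('b6',(476,280),.028)]:print(n,plane(t,p,z).round(3))
# two views
print('canA',tri(t,(281,256),s,(304,229)),'canB',tri(t,(356,253),s,(339,277)))
```

```text
blk [ 17 105 226] [226 185 133]
lid [ 20  94 206] [206 180 130]
bench [ 13 156 157] [157 102  61]
board [ 19  97 179] [179 155 111]
can [ 97  12 191] [182 189 191]
cap [ 20   6 138] [138 137 135]
rim [ 17 106 218] [218 178 127]
sand [ 60   4 144] [142 144 142]
cap [[0.472 0.328 0.154]]
lidgrip [[ 0.671 -0.017  0.05 ]]
cana [[0.476 0.078 0.074]]
canb [[ 0.485 -0.102  0.074]]
b1 [[ 0.679 -0.225  0.028]]
b6 [[ 0.431 -0.404  0.028]]
canA (array([0.47408166, 0.07974421, 0.0720603 ]), np.float64(0.015196652798219166)) canB (array([ 0.48240056, -0.09985007,  0.0777103 ]), np.float64(0.013681655409137487))
```

```bash
python3 -c "
from lib import *
go([.52,.35,.30],85)"
```

```text
turn [ -0.1  -0.  -20.5] shift [-0.3188 -0.1352 -0.0927] j6 -2 t 0.1
```

Careful with the scale: shifts go in shares of 750 mm and turns go in shares of 90 degrees. That gives: -0.319 m / 0.75 = -0.4253, -0.135 m / 0.75 = -0.18, -20.5 degrees / 90 = -0.2278.

Request:
{"op": "shift_gripper", "data": {"ticks": [[0, 0, -0.2278, -0.4253, -0.18, -0.124, 0.085], [0, 0, -0.2278, -0.4253, -0.18, -0.124, 0.085], [0, 0, -0.2278, -0.4253, -0.18, -0.124, 0.085], [0, 0, -0.2278, -0.4253, -0.18, -0.124, 0.085], [0, 0, -0.2278, -0.4253, -0.18, -0.124, 0.085], [0, 0, -0.2278, -0.4253, -0.18, -0.124, 0.085], [0, 0, -0.2278, -0.4253, -0.18, -0.124, 0.085], [0, 0, -0.2278, -0.4253, -0.18, -0.124, 0.085]], "squeeze": 40}}

```text
clock: 1.15
position: [0.5201, 0.3504, 0.3003]
tcp_rot: [[-0.996, 0.087, -0.001], [0.087, 0.996, -0.0], [0.001, -0.0, -1.0]]
contact_force: [-0.5, 0.2, 0.3]
gripper_width: 0.0849
grasp_force: 0.0
```

Run:
```python
from lib import *
import pickle
c=shot('wrist','w1');pickle.dump(c,open('w1.pkl','wb'));print(r.get_obs()['position'])
```

```text
[0.51974379 0.3507851  0.30022336]
```

View pics/w1.png

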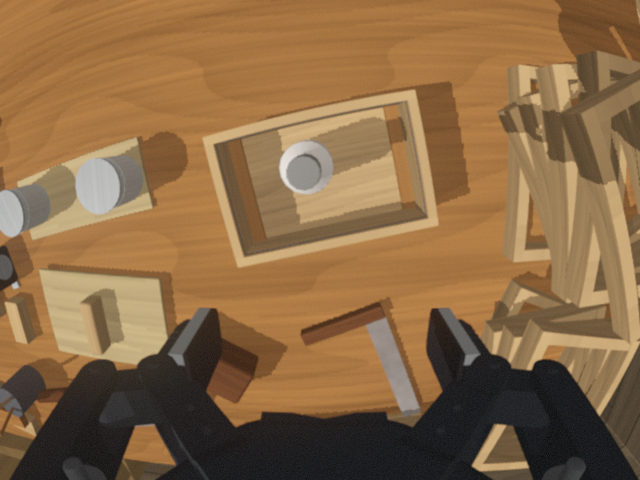

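Add to lib.py:
```python
def blobs(c,lo,hi,amin,roi=None):
    m=cv2.inRange(cv2.cvtColor(c['frame'],cv2.COLOR_RGB2HSV),np.array(lo),np.array(hi))
    if roi: k=np.zeros_like(m);k[roi[1]:roi[3],roi[0]:roi[2]]=255;m&=k
    m=cv2.morphologyEx(m,cv2.MORPH_OPEN,np.ones((3,3),np.uint8))
    cs=cv2.findContours(m,cv2.RETR_EXTERNAL,cv2.CHAIN_APPROX_NONE)[0]
    return sorted([k for k in cs if cv2.contourArea(k)>amin],key=cv2.contourArea,reverse=True)
def rect(c,k,z):
    P=plane(c,k[:,0,:],z)[:,:2].astype(np.float32)*1000
    (x,y),(a,b),t=cv2.minAreaRect(P)
    if a<b:a,b,t=b,a,t+90
    return x,y,a,b,(t+90)%180-90   # mm, long-axis angle
```

Run:
```python
from lib import *
import pickle
c=pickle.load(open('w1.pkl','rb'))
h=cv2.cvtColor(c['frame'],cv2.COLOR_RGB2HSV)
for n,p in dict(cap=(303,172),white=(286,165),can=(100,185),side=(130,180),rim=(300,118),rimb=(340,242),bench=(450,300),lid=(60,300),board=(72,190),rimR=(425,170),shad=(460,150)).items():print(n,h[p[1],p[0]])
def band(z): pass
for k in blobs(c,(0,0,130),(180,45,255),300,(0,100,420,250)):
    e=cv2.fitEllipse(k);print('grey',np.round(e[0],1),np.round(e[1],1),cv2.contourArea(k))
for k in blobs(c,(10,40,175),(25,118,255),300):
    print(cv2.boundingRect(k),cv2.contourArea(k),np.round(rect(c,k,.078),1))
P=plane(c,[(203,138),(415,90),(438,225),(240,267)],.078)
print(P.round(3),np.linalg.norm(P-np.roll(P,1,0),axis=1))
```

```text
cap [ 21  12 149]
white [ 16  15 228]
can [ 45   3 190]
side [ 18  34 114]
rim [ 18 100 205]
rimb [ 18 103 204]
bench [ 16 152 178]
lid [ 21  87 197]
board [ 19  99 139]
rimR [ 18 102 203]
shad [ 15 153 128]
grey [305.8 166.8] [52.1 53.6] 2194.5
grey [ 97.3 185.6] [43.9 55.8] 1922.5
grey [ 10.3 213.7] [23.3 48.8] 864.0
(203, 90, 235, 177) 29221.0 [491.8 350.5 230.6 150.5 -82.5]
(39, 270, 128, 95) 9080.5 [643.2  33.1 202.6 133.7  82.9]
(527, 181, 113, 233) 3325.5 [714.9 771.5 358.2 252.  -21.5]
(30, 193, 122, 47) 1655.5 [494.6  47.2 210.6  35.1 -85. ]
(513, 172, 38, 90) 1034.5 [551.3 603.7 109.   57.8  -2.3]
(579, 228, 30, 79) 875.0 [629.1 727.  114.8  61.2  -2. ]
(62, 138, 75, 38) 648.0 [433.3  88.7 116.6  21.3 -84.2]
(473, 425, 55, 46) 611.5 [969.1 607.2 172.2  80.7  30.5]
(552, 64, 25, 46) 601.5 [391.2 651.5  55.   36.4   6.9]
(565, 161, 13, 86) 546.0 [537.3 661.1 109.4  19.3   7.1]
(5, 302, 22, 42) 382.0 [ 650.7 -159.6   73.    30.    -7.4]
(518, 65, 19, 31) 353.0 [388.9 593.3  36.2  24.8  -1.4]
[[0.433 0.228 0.078]
 [0.403 0.455 0.078]
 [0.551 0.474 0.078]
 [0.581 0.249 0.078]] [0.14946363 0.22977153 0.14936036 0.22747416]
```

Run:
```python
from lib import *
import pickle
c=pickle.load(open('w1.pkl','rb'))
o,d=pickle.load(open('c0.pkl','rb'));t=d['top'];t['name']='top';s=d['side'];s['name']='side'
def disc(c,lo,hi,roi,z,n):
    k=blobs(c,lo,hi,30,roi)[0];k=cv2.convexHull(k);P=plane(c,k[:,0,:],z)[:,:2]*1000
    (x,y),rad=cv2.minEnclosingCircle(P.astype(np.float32));e=cv2.fitEllipse(P.astype(np.float32))
    uv=cv2.fitEllipse(k)[0];print(n,np.round(uv,1),'circ',round(x,1),round(y,1),round(2*rad,1),'ell',np.round(e[0],1),np.round(e[1],1));return uv
a=disc(c,(0,0,120),(180,45,180),(280,140,340,200),.154,'cap w')
disc(c,(0,0,175),(180,20,255),(60,140,125,230),.074,'canA w')
disc(c,(0,0,175),(180,20,255),(0,180,38,250),.074,'canB w')
b=disc(t,(0,0,90),(180,45,175),(155,240,178,265),.154,'cap t')
A=disc(t,(0,0,150),(180,60,255),(260,240,300,268),.074,'canA t')
B=disc(t,(0,0,150),(180,60,255),(335,235,375,264),.074,'canB t')
print('cap tri',tri(c,a,t,b))
for z,roi,n in [(.016,(39,265,170,372),'lid')]:
    k=blobs(c,(10,40,175),(25,118,255),2000,roi)[0];print(n,np.round(rect(c,k,z),1))
```

```text
cap w [310.4 167.8] circ 470.7 341.1 43.3 ell [472.4 342.3] [36.8 42.8]
canA w [ 97.2 185.8] circ 466.7 77.1 68.1 ell [466.5  77.4] [67.1 67.8]
canB w [  8.1 213.3] circ 478.3 -102.7 67.5 ell [ 478.2 -102.7] [66.4 67.2]
cap t [165.2 255.4] circ 469.2 330.8 39.4 ell [469.5 329.7] [34.7 39.4]
canA t [281.6 262.9] circ 465.2 76.2 71.6 ell [464.9  76.4] [69.  71.8]
canB t [356.  257.7] circ 477.6 -101.7 69.8 ell [ 478.4 -101.8] [66.3 68.7]
cap tri (array([0.47503395, 0.3409046 , 0.11761115]), np.float64(0.0005887088643593288))
lid [674.5 -18.4 234.9 155.   82.9]
```

Run:
```python
from lib import *
import pickle
c=pickle.load(open('w1.pkl','rb'))
h=cv2.cvtColor(c['frame'],cv2.COLOR_RGB2HSV)
for v in range(140,200,4): print(v,h[v,272:340:3,2])
```

```text
140 [155 156 157 196 206 205 204 204 201 199 192 169 167 153 152 156 156 157
 154 151 149 158 158]
144 [153 153 152 165 201 205 207 198 206 206 200 198 192 188 183 179 148 151
 160 158 158 159 154]
148 [152 153 153 174 209 202 216 214 210 206 201 194 190 184 177 172 170 163
 143 154 156 158 156]
152 [156 155 154 153 187 222 218 216 211 206 195 166 168 168 169 168 167 168
 169 148 154 153 154]
156 [155 158 157 174 227 225 221 220 180 119 131 115 102  92 139 167 166 166
 165 164 154 155 154]
160 [156 157 155 219 229 226 212 147 150 150 149 150 149 145 120 105 164 164
 162 164 146 145 139]
164 [158 161 162 228 230 220 151 151 150 150 149 149 150 148 149 121 131 162
 162 162 157 154 155]
168 [153 151 160 230 231 176 151 152 149 151 150 147 146 147 149 147 118 157
 158 158 155 151 152]
172 [154 154 151 227 231 158 152 153 150 151 148 149 149 147 147 147 117 158
 157 157 151 153 154]
176 [148 147 149 210 231 165 151 149 150 152 148 150 148 148 147 146 130 156
 158 163 186 196 197]
180 [149 146 143 146 226 219 151 150 151 150 149 146 149 148 148 138 169 168
 169 180 199 199 197]
184 [144 144 143 143 152 225 191 152 151 150 151 148 148 147 145 175 179 173
 177 200 199 200 200]
188 [138 139 139 146 146 146 196 219 169 152 148 145 151 165 189 184 178 182
 198 194 193 192 194]
192 [142 144 145 146 147 149 148 177 207 206 208 204 199 193 196 188 193 195
 196 198 197 194 198]
196 [148 150 152 150 149 149 150 174 195 195 192 196 199 198 200 196 195 195
 196 201 202 204 202]
```

Run:
```python
from lib import *
import pickle
c=pickle.load(open('w1.pkl','rb'))
o,d=pickle.load(open('c0.pkl','rb'));t=d['top'];t['name']='top';s=d['side'];s['name']='side'
m=cv2.inRange(cv2.cvtColor(c['frame'],cv2.COLOR_RGB2HSV),(0,0,142),(180,40,156));q=np.zeros_like(m);q[154:192,284:322]=255
m=cv2.morphologyEx(m&q,cv2.MORPH_OPEN,np.ones((5,5)))
k=max(cv2.findContours(m,0,1)[0],key=cv2.contourArea);uv=cv2.fitEllipse(k)
P=plane(c,k[:,0,:],.154)[:,:2]*1000;print(uv,cv2.fitEllipse(P.astype(np.float32)))
for b in [(166,254),(165.5,253)]:print(tri(c,uv[0],t,b))
print(pix(t,plane(c,uv[0],.154)),pix(s,plane(c,uv[0],.154)))
h=cv2.cvtColor(t['frame'],cv2.COLOR_RGB2HSV)
for v in range(246,266):print(v,h[v,156:182,2])
print(plane(c,uv[0],.154))
p=plane(c,uv[0],.154)[0].copy();p[2]=.154-.022+.0-.011
go([p[0],p[1],.22],97.5)
```

```text
((302.79302978515625, 172.7602081298828), (30.17119598388672, 31.508407592773438), 152.99258422851562) ((476.0178527832031, 335.6301574707031), (25.525508880615234, 26.794384002685547), 106.2982406616211)
(array([0.4768313 , 0.33446268, 0.13267461]), np.float64(0.002287187880808021))
(array([0.47746668, 0.33456987, 0.13678656]), np.float64(0.000230870530099549))
[[162.65071709 252.43811489]] [[272.16967481 144.90507981]]
246 [216 217 215 213 209 202 198 195 195 194 201 203 206 210 214 220 224 220
 216 209 205 203 201 201 200 203]
247 [212 217 211 203 184 173 165 162 165 162 169 187 196 209 215 227 229 232
 232 229 223 218 208 203 202 204]
248 [211 205 197 177 159 146 137 145 140 141 141 155 170 190 205 224 230 234
 235 236 235 233 221 213 208 210]
249 [204 197 178 154 142 135 132 136 135 136 134 142 141 155 176 204 229 235
 240 240 239 239 235 224 210 203]
250 [202 183 162 141 137 133 134 135 138 136 136 134 134 125 133 159 205 231
 239 240 242 242 240 234 221 199]
251 [193 171 150 129 132 134 136 133 135 138 138 140 133 128 109 120 163 209
 235 243 243 244 244 241 229 208]
252 [187 
[... 951 characters left out ...]
 206
 231 239 241 242 243 241 238 216]
261 [131 131 136 135 149 147 143 136 125 111 103  90 101 122 142 173 203 224
 236 238 241 241 241 238 229 205]
262 [129 128 131 134 150 155 154 151 148 140 141 136 143 170 192 209 225 232
 233 237 238 239 238 231 207 181]
263 [132 134 132 136 147 152 154 160 163 162 169 169 183 195 212 221 227 231
 233 234 236 237 233 212 188 175]
264 [139 138 134 139 144 148 149 157 165 174 180 186 199 206 215 218 224 228
 231 232 233 231 211 187 168 163]
265 [142 137 138 138 139 143 148 157 167 176 185 191 199 202 211 218 220 228
 226 226 218 206 178 158 155 163]
[[0.47596531 0.33566183 0.154     ]]
turn [ -0.   -0.  -12.4] shift [ 0.0422 -0.0188  0.0803] j6 -53 t 1.2
```

Converted, 0.176 m / 0.75 = 0.2347, 0.15 m / 0.75 = 0.2, -8.6 degrees / 90 = -0.0956.

Request:
{"op": "shift_gripper", "data": {"ticks": [[0, 0, -0.0956, 0.056, -0.0253, 0.0533, 0.06], [0, 0, -0.0956, 0.056, -0.0253, 0.1333, 0.06], [0, 0, -0.0956, 0.056, -0.0253, 0.2, 0.06], [0, 0, -0.0956, 0.056, -0.0253, 0.2347, 0.06], [0, 0, -0.0956, 0.056, -0.0253, 0.2347, 0.06], [0, 0, -0.0956, 0.056, -0.0253, 0.2347, 0.02], [0, 0, -0.0956, 0.056, -0.0253, 0.2347, 0.02], [0, 0, -0.0956, 0.056, -0.0253, 0.2347, 0.02], [0, 0, -0.0956, 0.056, -0.0253, 0.2347, 0.02]], "squeeze": 40}}

```text
clock: 2.33
position: [0.4775, 0.3356, 0.1268]
tcp_rot: [[-0.998, -0.063, 0.002], [-0.063, 0.998, 0.002], [-0.002, 0.002, -1.0]]
contact_force: [0.0, 1.6, 6.4]
gripper_width: 0.0269
grasp_force: 39.0
```

Converted, -0.01 m / 0.75 = -0.0133.

Request:
{"op": "shift_gripper", "data": {"ticks": [[0, 0, 0, 0, 0, 0, 0.02], [0, 0, 0, 0, 0, -0.0133, 0.02]]}}

```text
clock: 2.58
position: [0.4767, 0.3349, 0.1352]
tcp_rot: [[-0.998, -0.063, -0.0], [-0.063, 0.998, -0.0], [0.0, -0.0, -1.0]]
contact_force: [0.1, -0.8, -3.1]
gripper_width: 0.027
grasp_force: 39.5
```

Request:
{"op": "shift_gripper", "data": {"ticks": [[0, 0, 0, 0, 0, -0.0267, 0.02], [0, 0, 0, 0, 0, -0.08, 0.02], [0, 0, 0, 0, 0, -0.1467, 0.02], [0, 0, 0, 0, 0, -0.1467, 0.02], [0, 0, 0, 0, 0, -0.1467, 0.02]]}}

```text
clock: 3.2
position: [0.4767, 0.3348, 0.2448]
tcp_rot: [[-0.998, -0.063, -0.0], [-0.063, 0.998, -0.0], [0.0, -0.0, -1.0]]
contact_force: [0.3, -0.0, -3.4]
gripper_width: 0.0268
grasp_force: 39.8
```

Run:
```python
from lib import *
shot('side','s2');go([.4723,-.0128,.235],93.7)
```

```text
turn [-0.  -0.1 -0.1] shift [ 0.0261 -0.3465  0.0092] j6 -61 t 3.2
```

View pics/s2.png

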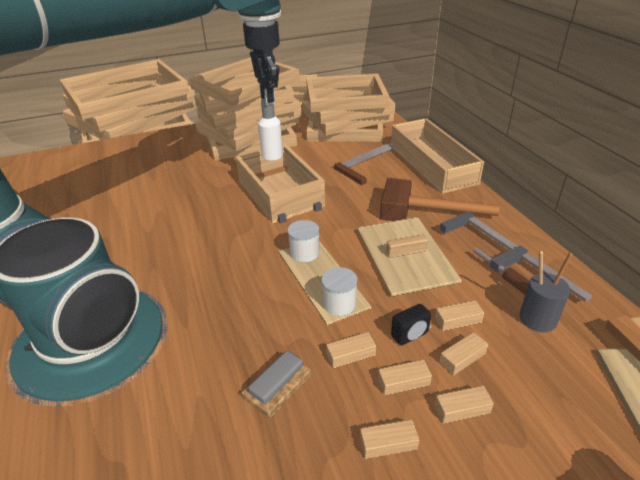

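Converted, -0.3465 m / 0.75 = -0.462, 0.026 m / 0.75 = 0.0347.

Request:
{"op": "shift_gripper", "data": {"ticks": [[0, 0, 0, 0.004, -0.0533, 0, 0.02], [0, 0, 0, 0.0107, -0.1267, 0, 0.02], [0, 0, 0, 0.016, -0.2, 0, 0.02], [0, 0, 0, 0.0213, -0.28, 0, 0.02], [0, 0, 0, 0.0267, -0.36, 0, 0.02], [0, 0, 0, 0.032, -0.4267, 0, 0.02], [0, 0, 0, 0.0347, -0.462, 0, 0.02], [0, 0, 0, 0.0347, -0.462, 0.04, 0.02], [0, 0, 0, 0.0347, -0.462, 0.1067, 0.02], [0, 0, 0, 0.0347, -0.462, 0.1467, 0.02]]}}

```text
clock: 4.5
position: [0.4713, -0.0126, 0.1312]
tcp_rot: [[-0.998, -0.063, -0.004], [-0.063, 0.998, 0.0], [0.004, 0.001, -1.0]]
contact_force: [-0.0, -0.6, -2.6]
gripper_width: 0.027
grasp_force: 40.1
```

Request:
{"op": "shift_gripper", "data": {"ticks": [[0, 0, 0, 0, 0, 0.0107, 0.02], [0, 0, 0, 0, 0, 0.0107, 0.02]]}}

```text
clock: 4.75
position: [0.4726, -0.0125, 0.1269]
tcp_rot: [[-0.998, -0.063, -0.001], [-0.063, 0.998, 0.0], [0.001, 0.0, -1.0]]
contact_force: [-0.4, 0.3, -2.3]
gripper_width: 0.0267
grasp_force: 40.1
```

```bash
python3 - <<'E'
from lib import *
go([.4723,-.0128,.1225],93.7)
E
```

```text
turn [ 0.  -0.  -0.1] shift [ 0.0003 -0.0003  0.0044] j6 -98 t 4.8
```

Converted, 0.0035 m / 0.75 = 0.0047, 0.002 m / 0.75 = 0.0027.

Request:
{"op": "shift_gripper", "data": {"ticks": [[0, 0, 0, 0, 0, 0.0027, 0.02], [0, 0, 0, 0, 0, 0.0047, 0.02], [0, 0, 0, 0, 0, 0.0047, 0.02]]}}

```text
clock: 5.12
position: [0.4734, -0.0124, 0.1248]
tcp_rot: [[-0.998, -0.063, 0.002], [-0.063, 0.998, 0.0], [-0.002, -0.0, -1.0]]
contact_force: [-0.7, 1.6, 7.0]
gripper_width: 0.0264
grasp_force: 41.3
```

Converted, -0.18 m / 0.75 = -0.24, -0.06 m / 0.75 = -0.08.

Request:
{"op": "shift_gripper", "data": {"ticks": [[0, 0, 0, 0, 0, -0.0013, 0.03], [0, 0, 0, 0, 0, -0.0013, 0.04], [0, 0, 0, 0, 0, -0.0013, 0.06], [0, 0, 0, 0, 0, -0.0013, 0.075], [0, 0, 0, 0, 0, -0.0013, 0.075], [0, 0, 0, 0, 0, -0.08, 0.075], [0, 0, 0, 0, 0, -0.16, 0.075], [0, 0, 0, 0, 0, -0.24, 0.075]]}}

```text
clock: 6.12
position: [0.4724, -0.0125, 0.3053]
tcp_rot: [[-0.998, -0.063, 0.0], [-0.063, 0.998, -0.0], [-0.0, -0.0, -1.0]]
contact_force: [2.0, -1.0, -0.8]
gripper_width: 0.075
grasp_force: 0.0
```

Run:
```python
from lib import *
shot('side','s3');go([.56,-.30,.30],90)
```

```text
turn [-0.1  0.5  3.6] shift [-0.0681 -0.2923  0.0145] j6 -98 t 6.2
```

View pics/s3.png

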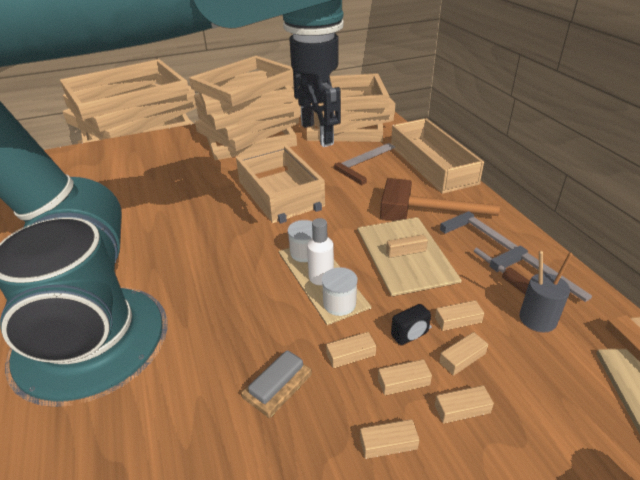

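Converted, -0.3 m / 0.75 = -0.4, -0.124 m / 0.75 = -0.1653, 0.5 degrees / 90 = 0.0056.

Request:
{"op": "shift_gripper", "data": {"ticks": [[0, 0.0056, 0, -0.1653, -0.4, -0.04, 0.06], [0, 0.0056, 0, -0.1653, -0.4, -0.04, 0.06], [0, 0.0056, 0, -0.1653, -0.4, -0.04, 0.06], [0, 0.0056, 0, -0.1653, -0.4, -0.04, 0.06], [0, 0.0056, 0, -0.1653, -0.4, -0.04, 0.06], [0, 0.0056, 0, -0.1653, -0.4, -0.04, 0.06], [0, 0.0056, 0, -0.1653, -0.4, -0.04, 0.06], [0, 0.0056, 0, -0.1653, -0.4, -0.04, 0.06]], "lines": "1,2"}}

```text
clock: 7.18
position: [0.6151, -0.3029, 0.3337]
```

Add to lib.py:
```python
def findblocks(c,z=.028,verbose=True):
    out=[]
    for k in blobs(c,(10,40,185),(25,125,255),150):
        x,y,a,b,t=rect(c,k,z)
        if 60<a<110 and 25<b<60:out.append((x,y,a,b,t))
    return out
```

Run:
```python
from lib import *
c=shot('wrist','w4')
for b in findblocks(c):print(np.round(b,1))
print('top')
c=shot('top')
for b in findblocks(c):print(np.round(b,1))
```

```text
[ 510.3 -313.    83.4   35.    -8. ]
[ 574.2 -395.2   83.2   34.7   -8.8]
[ 633.2 -307.4   83.4   35.1   13.3]
[ 449.6 -224.1   82.9   34.9   -1.6]
[ 434.3 -404.1   83.1   34.6  -11.3]
[ 676.9 -226.1   83.    35.4   -7.1]
[ 452.4 -133.6   70.2   35.1  -39.2]
[ 884.7 -608.8   66.1   49.9   74.3]
[ 959.6 -378.5   64.    34.   -74. ]
top
[ 675.  -226.1   83.5   36.3   -7.3]
[631.3 697.1 106.2  60.   24.8]
[ 958.5 -397.9   97.9   39.5  -85.7]
[394.1 733.4  61.4  41.5 -89.7]
[ 438.9 -100.5   77.3   25.2  -84.5]
```

View pics/w4.png

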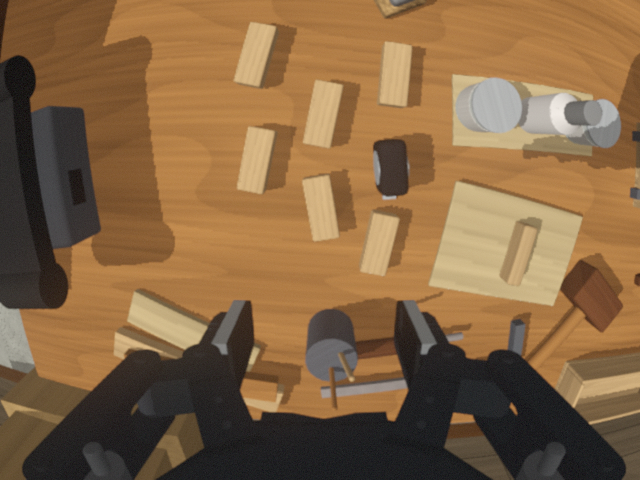

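Run:
```python
from lib import *
c=shot('wrist');t=shot('top')
for b in findblocks(c):
    if b[2]>80:
        P=np.array([b[0],b[1],28])/1000
        print(np.round(b,1),pix(t,P).round(1))
# two-view height of one block: centroids of the bright top faces
kc=[k for k in blobs(c,(10,40,185),(25,125,255),150)];kt=blobs(t,(10,40,185),(25,125,255),150)
for k in kt:
    x,y,a,b,_=rect(t,k,.028)
    if abs(x-675)<8 and abs(y+226)<8: u2=cv2.minAreaRect(k)[0]
for k in kc:
    x,y,a,b,_=rect(c,k,.028)
    if abs(x-675)<8 and abs(y+226)<8: print(tri(c,cv2.minAreaRect(k)[0],t,u2))
go([.6335,-.3075,.016],103.3)
```

```text
[ 510.4 -312.9   83.5   34.8   -7.7] [[438.3 248.1]]
[ 574.1 -395.4   83.1   34.9   -8.7] [[469.9 223.6]]
[ 633.1 -307.4   83.2   35.1   13.1] [[434.5 200.7]]
[ 449.7 -224.2   82.9   35.    -1.9] [[403.7 272. ]]
[ 434.3 -404.3   83.3   34.7  -11.3] [[476.  278.6]]
[ 676.9 -226.2   83.1   35.3   -7.1] [[402.4 183.8]]
(array([ 0.67554373, -0.22608706,  0.02775485]), np.float64(0.0015031493259620248))
turn [ 0.  -0.5 -9.6] shift [-0.0205 -0.0054  0.3178] j6 -122 t 7.4
```

Converted, 0.318 m / 0.75 = 0.424, 0.29 m / 0.75 = 0.3867, -9.6 degrees / 90 = -0.1067.

Request:
{"op": "shift_gripper", "data": {"ticks": [[0, -0.0056, -0.1067, -0.0273, -0.0067, 0.08, 0.06], [0, -0.0056, -0.1067, -0.0273, -0.0067, 0.16, 0.06], [0, -0.0056, -0.1067, -0.0273, -0.0067, 0.24, 0.06], [0, -0.0056, -0.1067, -0.0273, -0.0067, 0.32, 0.06], [0, -0.0056, -0.1067, -0.0273, -0.0067, 0.3867, 0.06], [0, -0.0056, -0.1067, -0.0273, -0.0067, 0.424, 0.06], [0, -0.0056, -0.1067, -0.0273, -0.0067, 0.424, 0.06], [0, -0.0056, -0.1067, -0.0273, -0.0067, 0.424, 0.03], [0, -0.0056, -0.1067, -0.0273, -0.0067, 0.424, 0.03], [0, -0.0056, -0.1067, -0.0273, -0.0067, 0.424, 0.03]], "squeeze": 40}}

```text
clock: 8.62
position: [0.6339, -0.3082, 0.0164]
tcp_rot: [[-0.974, -0.229, 0.001], [-0.229, 0.974, -0.0], [-0.001, -0.0, -1.0]]
contact_force: [0.1, -1.0, -0.7]
gripper_width: 0.03
grasp_force: 0.0
```

Request:
{"op": "shift_gripper", "data": {"ticks": [[0, 0, 0, 0, 0, -0.0267, 0.03], [0, 0, 0, 0, 0, -0.1067, 0.03], [0, 0, 0, 0, 0, -0.1867, 0.03], [0, 0, 0, 0, 0, -0.2667, 0.03], [0, 0, 0, 0, 0, -0.2667, 0.03]]}}

```text
clock: 9.25
position: [0.6347, -0.3088, 0.2234]
tcp_rot: [[-0.973, -0.229, 0.009], [-0.229, 0.974, -0.004], [-0.008, -0.006, -1.0]]
contact_force: [-0.2, -0.4, -0.6]
gripper_width: 0.0297
grasp_force: 0.0
```

```bash
python3 - <<'E'
from lib import *
a=np.radians(97.5);uy=np.array([np.cos(a),np.sin(a)])
for s in (-.064,0,.064):
    p=np.array([.4918,.3505])+s*uy;print(p);go([*p,.025],97.5)
E
```

```text
[0.50015368 0.28704753]
turn [-0.3  0.4  5.7] shift [-0.0037  0.612   0.1949] j6 -131 t 9.2
[0.4918 0.3505]
turn [-0.3  0.4  5.7] shift [-0.0101  0.6757  0.1945] j6 -131 t 9.2
[0.48344632 0.41395247]
turn [-0.3  0.4  5.7] shift [-0.0165  0.7394  0.1942] j6 -131 t 9.2
```

Run:
```python
from lib import *
c=shot('wrist','w5')
for b in findblocks(c):print(np.round(b,1))
```

```text
[ 510.2 -312.9   83.2   34.8   -7.6]
[ 573.9 -395.3   83.2   34.6   -9. ]
[ 632.9 -307.5   81.7   34.6   13.8]
[ 449.5 -224.2   83.1   35.1   -1.5]
[ 676.8 -226.1   83.2   35.5   -7.1]
[ 884.1 -604.5   72.7   49.3   75. ]
```

View pics/w5.png

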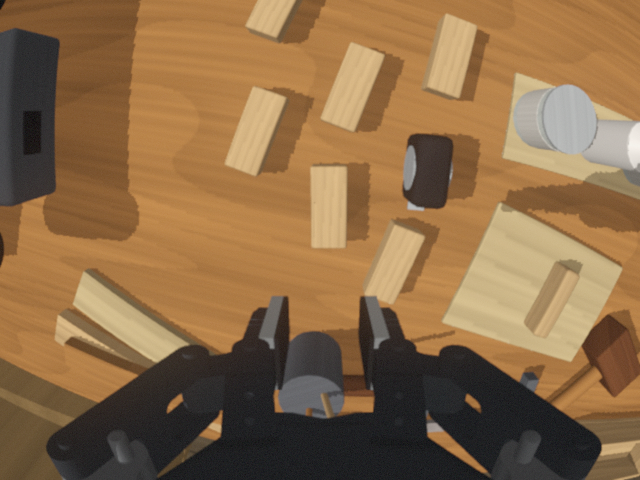

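```bash
python3 -c "
from lib import *
go([.633,-.3075,.013],103.5)"
```

```text
turn [-0.2  0.2 -0.3] shift [0.0017 0.0018 0.2065] j6 -131 t 9.3
```

Converted, 0.206 m / 0.75 = 0.2747, 0.18 m / 0.75 = 0.24.

Request:
{"op": "shift_gripper", "data": {"ticks": [[0, 0, 0, 0.002, 0.002, 0, 0.06], [0, 0, 0, 0.002, 0.002, 0.08, 0.06], [0, 0, 0, 0.002, 0.002, 0.16, 0.06], [0, 0, 0, 0.002, 0.002, 0.24, 0.06], [0, 0, 0, 0.002, 0.002, 0.2747, 0.06], [0, 0, 0, 0.002, 0.002, 0.2747, 0.06], [0, 0, 0, 0.002, 0.002, 0.2747, 0.06]]}}

```text
clock: 10.18
position: [0.632, -0.307, 0.0104]
tcp_rot: [[-0.974, -0.229, 0.001], [-0.229, 0.974, 0.0], [-0.001, 0.0, -1.0]]
contact_force: [-0.4, -0.1, 1.1]
gripper_width: 0.06
grasp_force: 0.0
```

```bash
python3 -c "
from lib import *
shot('side','s6')"
```

Request:
{"op": "shift_gripper", "data": {"ticks": [[0, 0, 0, 0, 0, 0, 0.01], [0, 0, 0, 0, 0, 0, 0.01], [0, 0, 0, 0, 0, 0, 0.01], [0, 0, 0, 0, 0, 0, 0.01]]}}

```text
clock: 10.72
position: [0.6316, -0.3069, 0.0092]
tcp_rot: [[-0.974, -0.229, -0.0], [-0.229, 0.974, 0.001], [-0.0, 0.001, -1.0]]
contact_force: [0.0, 0.4, -0.1]
gripper_width: 0.0099
grasp_force: 0.0
```

```bash
python3 -c "
from lib import *
c=shot('side')
import cv2
im=cv2.imread('pics/s6.png')[220:400,340:540]
cv2.imwrite('pics/s6c.png',cv2.resize(np.hstack([im,c['frame'][220:400,340:540,::-1]]),None,fx=2,fy=2))"
```

```text
(no output)
```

View pics/s6c.png

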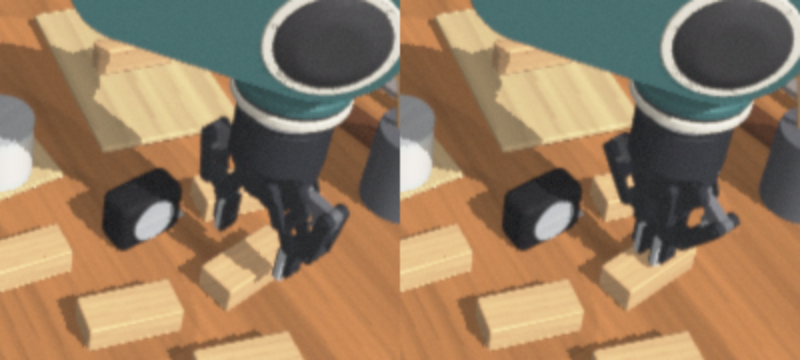

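```bash
python3 -c "
from lib import *
c=shot('side')
ty=np.array([-.229,.974,0])
for z in (0,.01,.02,.03,.04):
    p=np.array([.632,-.307,z]);print(z,pix(c,p+.03*ty).round(1),pix(c,p-.03*ty).round(1))
print(pix(c,[.633,-.3075,.028]),(pix(c,[.633,-.3075,.028])-[340,220])*2+[400,0])
o=r.get_obs();print(o['position'],o['contact_force'],o['qpos'])
"
```

```text
0 [[451.3 347.7]] [[476.3 369.6]]
0.01 [[452.1 344.1]] [[477.3 366. ]]
0.02 [[452.8 340.5]] [[478.3 362.4]]
0.03 [[453.6 336.9]] [[479.2 358.8]]
0.04 [[454.4 333.1]] [[480.2 355. ]]
[[466.59627913 348.33325263]] [[653.19255826 256.66650527]]
[ 0.63156487 -0.30687143  0.0091393 ] [0.05927997 0.13811135 1.17028596] [-2.80108366e+01  1.65524576e+01  9.01168292e+01  3.49557284e-02
  7.33577013e+01 -1.31233990e+02]
```

Careful with the scale: shifts go in shares of 750 mm and turns go in shares of 90 degrees. That gives: 0.012 m / 0.75 = 0.016, 0.008 m / 0.75 = 0.0107.

Request:
{"op": "shift_gripper", "data": {"ticks": [[0, 0, 0, 0, 0, -0.0067, 0.06], [0, 0, 0, 0, 0, -0.0067, 0.06], [0, 0, 0, 0, 0, -0.0067, 0.06], [0, 0, 0, 0, 0, 0.0053, 0.06], [0, 0, 0, 0, 0, 0.0107, 0.06], [0, 0, 0, 0, 0, 0.016, 0.06], [0, 0, 0, 0, 0, 0.016, 0.06]]}}

```text
clock: 11.7
position: [0.6314, -0.3068, -0.0034]
tcp_rot: [[-0.974, -0.229, -0.001], [-0.229, 0.974, 0.001], [0.0, 0.001, -1.0]]
contact_force: [0.5, 0.3, 0.4]
gripper_width: 0.0604
grasp_force: 0.0
```

```bash
python3 -c "
from lib import *
c=shot('side')
im=c['frame'][220:400,340:540,::-1]
w=shot('wrist')['frame'][200:460,140:500,::-1]
im=cv2.resize(im,None,fx=2,fy=2)
cv2.imwrite('pics/s7.png',np.hstack([im,w,][:1]+[cv2.resize(w,(400,360))]))"
```

```text
(no output)
```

View pics/s7.png

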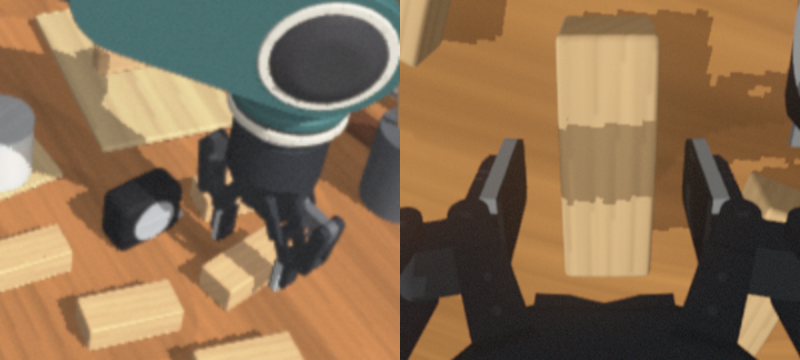

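Converted, 0.008 m / 0.75 = 0.0107, 0.004 m / 0.75 = 0.0053.

Request:
{"op": "shift_gripper", "data": {"ticks": [[0, 0, 0, 0, 0, 0.0053, 0.06], [0, 0, 0, 0, 0, 0.0107, 0.06], [0, 0, 0, 0, 0, 0.0107, 0.06]]}}

```text
clock: 12.18
position: [0.6314, -0.3067, -0.0114]
tcp_rot: [[-0.974, -0.229, -0.001], [-0.229, 0.974, 0.001], [0.0, 0.001, -1.0]]
contact_force: [-0.7, -0.5, -0.4]
gripper_width: 0.0603
grasp_force: 0.0
```

Request:
{"op": "shift_gripper", "data": {"ticks": [[0, 0, 0, 0, 0, 0, 0.04], [0, 0, 0, 0, 0, 0, 0.02], [0, 0, 0, 0, 0, 0, 0.02], [0, 0, 0, 0, 0, 0, 0.02]]}}

```text
clock: 12.68
position: [0.6318, -0.307, -0.0105]
tcp_rot: [[-0.974, -0.229, 0.0], [-0.229, 0.974, 0.0], [-0.0, 0.0, -1.0]]
contact_force: [0.7, 0.4, 3.6]
gripper_width: 0.0347
grasp_force: 41.6
```

Converted, -0.23 m / 0.75 = -0.3067, -0.2 m / 0.75 = -0.2667.

Request:
{"op": "shift_gripper", "data": {"ticks": [[0, 0, 0, 0, 0, -0.0267, 0.02], [0, 0, 0, 0, 0, -0.1067, 0.02], [0, 0, 0, 0, 0, -0.1867, 0.02], [0, 0, 0, 0, 0, -0.2667, 0.02], [0, 0, 0, 0, 0, -0.3067, 0.02], [0, 0, 0, 0, 0, -0.3067, 0.02]]}}

```text
clock: 13.42
position: [0.6322, -0.3073, 0.2236]
tcp_rot: [[-0.973, -0.229, 0.005], [-0.229, 0.973, -0.002], [-0.004, -0.003, -1.0]]
contact_force: [0.1, 0.6, -1.3]
gripper_width: 0.0351
grasp_force: 41.3
```

```bash
python3 - <<'E'
from lib import *
go([.4834,.4140,0.05],97.5)
c=shot('wrist')
for b in findblocks(c):print(np.round(b,1))
E
```

```text
turn [-0.1  0.2  5.7] shift [-0.0194  0.7367  0.1717] j6 -131 t 13.4
[ 510.3 -312.9   82.7   34.6   -7.7]
[ 574.  -395.3   82.7   34.5   -8.9]
[ 449.6 -224.    82.5   34.8   -1.4]
[ 676.4 -226.    82.1   35.2   -7.2]
[ 449.3 -134.8   62.    30.7  -45.9]
[ 883.9 -605.6   69.4   49.    74.4]
[950.1 379.  104.7  27.6  89.5]
```

Converted, 0.737 m / 0.75 = 0.9827, -0.0194 m / 0.75 = -0.0259, 5.7 degrees / 90 = 0.0633.

Request:
{"op": "shift_gripper", "data": {"ticks": [[0, 0, 0.0633, -0.0259, 0.9827, 0, 0.02], [0, 0, 0.0633, -0.0259, 0.9827, 0, 0.02], [0, 0, 0.0633, -0.0259, 0.9827, 0, 0.02], [0, 0, 0.0633, -0.0259, 0.9827, 0, 0.02], [0, 0, 0.0633, -0.0259, 0.9827, 0, 0.02], [0, 0, 0.0633, -0.0259, 0.9827, 0, 0.02], [0, 0, 0.0633, -0.0259, 0.9827, 0, 0.02], [0, 0, 0.0633, -0.0259, 0.9827, 0, 0.02], [0, 0, 0.0633, -0.0259, 0.9827, 0, 0.02], [0, 0, 0.0633, -0.0259, 0.9827, 0, 0.02]], "lines": "1,2"}}

```text
clock: 14.72
position: [0.5035, 0.3066, 0.2184]
```

```bash
python3 -c "
from lib import *
go([.4834,.4140,0.05],97.5)"
```

```text
turn [ 0.  -0.1  0. ] shift [0.0056 0.1091 0.1684] j6 -69 t 14.7
```

Converted, 0.07 m / 0.75 = 0.0933, 0.0045 m / 0.75 = 0.006.

Request:
{"op": "shift_gripper", "data": {"ticks": [[0, 0, 0, 0.006, 0.0933, 0, 0.02], [0, 0, 0, 0.006, 0.0933, 0, 0.02], [0, 0, 0, 0.006, 0.0933, 0, 0.02], [0, 0, 0, 0.006, 0.0933, 0, 0.02]]}}

```text
clock: 15.22
position: [0.4915, 0.3725, 0.2194]
tcp_rot: [[-0.992, -0.13, -0.0], [-0.13, 0.992, 0.0], [0.0, 0.0, -1.0]]
contact_force: [-0.1, -0.9, 0.2]
gripper_width: 0.0349
grasp_force: 41.2
```

```bash
python3 -c "
from lib import *
c=shot('wrist','w8')
go([.4834,.4140,0.003],97.5)"
```

```text
turn [ 0.  -0.  -0.1] shift [0.0028 0.0421 0.2166] j6 -63 t 15.3
```

View pics/w8.png

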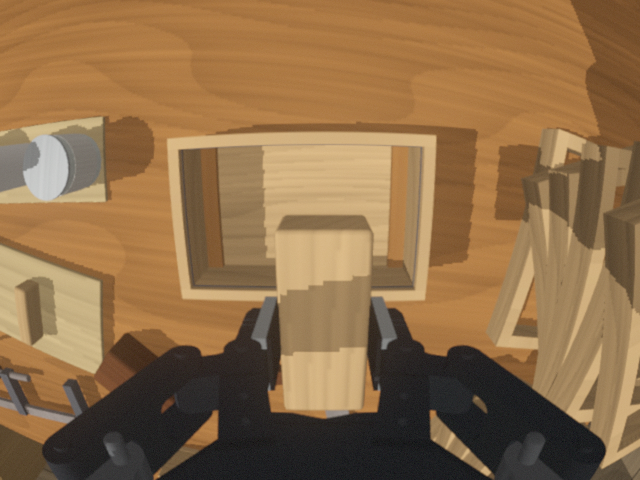

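Converted, 0.216 m / 0.75 = 0.288, 0.042 m / 0.75 = 0.056.

```bash
python3 -c "
from lib import *
c=shot('wrist')
P=plane(c,[(167,139),(437,134),(425,300),(182,300)],.078);print(P.mean(0),np.linalg.norm(P-np.roll(P,1,0),axis=1),np.degrees(np.arctan2(*(P[1]-P[0]+P[2]-P[3])[1::-1])))"
```

```text
[0.492576   0.35099147 0.078     ] [0.15151983 0.23138659 0.1516847  0.23178596] 97.8204569931064
```

Request:
{"op": "shift_gripper", "data": {"ticks": [[0, 0, 0, 0.0037, 0.056, 0, 0.02], [0, 0, 0, 0.0037, 0.056, 0.08, 0.02], [0, 0, 0, 0.0037, 0.056, 0.16, 0.02], [0, 0, 0, 0.0037, 0.056, 0.2267, 0.02], [0, 0, 0, 0.0037, 0.056, 0.2533, 0.02], [0, 0, 0, 0.0037, 0.056, 0.2667, 0.02], [0, 0, 0, 0.0037, 0.056, 0.28, 0.02], [0, 0, 0, 0.0037, 0.056, 0.288, 0.02], [0, 0, 0, 0.0037, 0.056, 0.288, 0.02]]}}

```text
clock: 16.45
position: [0.4844, 0.4167, 0.0097]
tcp_rot: [[-0.991, -0.131, 0.004], [-0.131, 0.991, 0.005], [-0.004, 0.004, -1.0]]
contact_force: [-17.6, -16.7, 42.2]
gripper_width: 0.035
grasp_force: 67.2
```

Converted, -0.02 m / 0.75 = -0.0267, -0.01 m / 0.75 = -0.0133.

Request:
{"op": "shift_gripper", "data": {"ticks": [[0, 0, 0, 0, 0, -0.0133, 0.02], [0, 0, 0, 0, 0, -0.0267, 0.02], [0, 0, 0, 0, 0, -0.0267, 0.02]]}}

```text
clock: 16.82
position: [0.4835, 0.4156, 0.0249]
tcp_rot: [[-0.991, -0.131, 0.001], [-0.131, 0.991, 0.002], [-0.002, 0.002, -1.0]]
contact_force: [0.5, 0.5, -1.1]
gripper_width: 0.0348
grasp_force: 46.6
```

```bash
python3 -c "
from lib import *
c=shot('side');w=shot('wrist')
im=cv2.resize(c['frame'][100:250,200:360,::-1],(400,375))
cv2.imwrite('pics/s9.png',np.hstack([im,cv2.resize(w['frame'][200:480,160:480,::-1],(400,375))]))"
```

```text
(no output)
```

View pics/s9.png

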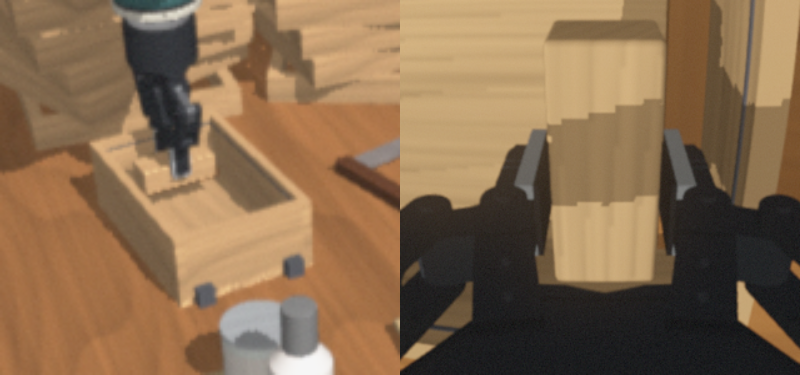

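```bash
python3 -c "
from lib import *
go([.492,.3507,-0.001],97.6)"
```

```text
turn [ 0.   0.  -0.1] shift [-0.0006 -0.0652  0.0245] j6 -59 t 16.9
```

Converted, -0.065 m / 0.75 = -0.0867, -0.03 m / 0.75 = -0.04.

Request:
{"op": "shift_gripper", "data": {"ticks": [[0, 0, 0, -0.0008, -0.04, -0.0133, 0.02], [0, 0, 0, -0.0008, -0.0867, -0.0133, 0.02], [0, 0, 0, -0.0008, -0.0867, -0.0133, 0.02], [0, 0, 0, -0.0008, -0.0867, 0.0107, 0.02], [0, 0, 0, -0.0008, -0.0867, 0.0213, 0.02], [0, 0, 0, -0.0008, -0.0867, 0.0267, 0.02], [0, 0, 0, -0.0008, -0.0867, 0.0267, 0.02]]}}

```text
clock: 17.8
position: [0.4917, 0.3511, 0.0031]
tcp_rot: [[-0.991, -0.131, -0.001], [-0.131, 0.991, 0.0], [0.001, 0.0, -1.0]]
contact_force: [0.1, -0.2, -0.3]
gripper_width: 0.0346
grasp_force: 46.6
```

Converted, 0.005 m / 0.75 = 0.0067, 0.004 m / 0.75 = 0.0053.

Request:
{"op": "shift_gripper", "data": {"ticks": [[0, 0, 0, 0, 0, 0.004, 0.02], [0, 0, 0, 0, 0, 0.0053, 0.02], [0, 0, 0, 0, 0, 0.0067, 0.02], [0, 0, 0, 0, 0, 0.0067, 0.02]]}}

```text
clock: 18.3
position: [0.492, 0.3508, -0.0014]
tcp_rot: [[-0.991, -0.131, -0.0], [-0.131, 0.991, 0.001], [-0.0, 0.001, -1.0]]
contact_force: [0.6, 0.5, -1.2]
gripper_width: 0.0351
grasp_force: 46.6
```

Not yet touching; ~1 mm left. Lower slightly, release, rise.

Converted, 0.0015 m / 0.75 = 0.002.

Request:
{"op": "shift_gripper", "data": {"ticks": [[0, 0, 0, 0, 0, 0.002, 0.02], [0, 0, 0, 0, 0, 0.002, 0.02]]}}

```text
clock: 18.55
position: [0.4922, 0.351, -0.0025]
tcp_rot: [[-0.991, -0.131, 0.0], [-0.131, 0.991, 0.001], [-0.0, 0.001, -1.0]]
contact_force: [-0.4, -0.3, 4.0]
gripper_width: 0.0351
grasp_force: 47.1
```

Request:
{"op": "shift_gripper", "data": {"ticks": [[0, 0, 0, 0, 0, 0, 0.04], [0, 0, 0, 0, 0, 0, 0.045], [0, 0, 0, 0, 0, 0, 0.045], [0, 0, 0, 0, 0, -0.0533, 0.045], [0, 0, 0, 0, 0, -0.12, 0.045], [0, 0, 0, 0, 0, -0.2, 0.06], [0, 0, 0, 0, 0, -0.2933, 0.06], [0, 0, 0, 0, 0, -0.2933, 0.06], [0, 0, 0, 0, 0, -0.2933, 0.06]]}}

```text
clock: 19.68
position: [0.492, 0.3507, 0.217]
tcp_rot: [[-0.991, -0.131, 0.0], [-0.131, 0.991, 0.001], [-0.0, 0.001, -1.0]]
contact_force: [-0.9, 0.3, -0.5]
gripper_width: 0.0597
grasp_force: 0.0
```

Run:
```python
from lib import *
t=shot('top')
for k in blobs(t,(10,40,160),(25,125,255),150,(380,150,520,320)):
    b=rect(t,k,.028)
    if 60<b[2]<110: print(np.round(b,1))
go([.4497,-.2242,.22],88.3)
```

```text
[ 432.8 -403.7   83.6   36.3  -11.2]
[ 448.5 -223.8   82.9   32.6   -1.2]
[ 508.4 -312.3   83.1   36.1   -7.5]
[ 571.8 -394.8   83.6   36.    -9.2]
[ 675.  -225.3   83.8   36.    -6.4]
turn [-0.  -0.1  9.2] shift [ 0.1168 -0.5643 -0.0042] j6 -64 t 19.7
```

Converted, -0.564 m / 0.75 = -0.752, 0.128 m / 0.75 = 0.1707, 9.2 degrees / 90 = 0.1022.

Request:
{"op": "shift_gripper", "data": {"ticks": [[0, 0, 0.1022, 0.1707, -0.752, 0, 0.055], [0, 0, 0.1022, 0.1707, -0.752, 0, 0.055], [0, 0, 0.1022, 0.1707, -0.752, 0, 0.055], [0, 0, 0.1022, 0.1707, -0.752, 0, 0.055], [0, 0, 0.1022, 0.1707, -0.752, 0, 0.055], [0, 0, 0.1022, 0.1707, -0.752, 0, 0.055], [0, 0, 0.1022, 0.1707, -0.752, 0, 0.055], [0, 0, 0.1022, 0.1707, -0.752, 0, 0.055], [0, 0, 0.1022, 0.1707, -0.752, 0, 0.055], [0, 0, 0.1022, 0.1707, -0.752, 0, 0.055]], "lines": "1,2"}}

```text
clock: 20.98
position: [0.4376, -0.2278, 0.2144]
```

Request:
{"op": "shift_gripper", "data": {"ticks": [[0, 0, 0, 0, 0, 0, 0.055], [0, 0, 0, 0, 0, 0, 0.055]], "lines": "1,2"}}

```text
clock: 21.22
position: [0.439, -0.224, 0.2161]
```

```bash
python3 -c "
from lib import *
c=shot('wrist')
for b in findblocks(c):print(np.round(b,1))
go([.4377,-.2242,-.004],88.2)"
```

```text
[ 450.  -223.9   83.3   34.2   -1.2]
[ 434.6 -403.9   82.8   34.2  -11. ]
[ 506.9 -312.2   75.5   34.3   -7.8]
[ 573.2 -395.1   80.8   34.2   -8.9]
[ 668.2 -224.8   65.1   34.9   -7. ]
[ 447.7 -108.8   70.9   39.9  -84.5]
[ 828.3 -494.1   62.2   31.1  -42.4]
turn [ 0.1 -0.   0.2] shift [ 0.0013 -0.0006  0.2204] j6 -118 t 21.3
```

Converted, 0.22 m / 0.75 = 0.2933, 0.17 m / 0.75 = 0.2267.

Request:
{"op": "shift_gripper", "data": {"ticks": [[0, 0, 0, 0.0013, 0, 0.08, 0.055], [0, 0, 0, 0.0013, 0, 0.16, 0.055], [0, 0, 0, 0.0013, 0, 0.2267, 0.055], [0, 0, 0, 0.0013, 0, 0.2667, 0.055], [0, 0, 0, 0.0013, 0, 0.2933, 0.055], [0, 0, 0, 0.0013, 0, 0.2933, 0.055], [0, 0, 0, 0.0013, 0, 0.2933, 0.02], [0, 0, 0, 0.0013, 0, 0.2933, 0.02], [0, 0, 0, 0.0013, 0, 0.2933, 0.02]], "squeeze": 40}}

```text
clock: 22.4
position: [0.4387, -0.2251, -0.0019]
tcp_rot: [[-1.0, 0.029, 0.002], [0.029, 1.0, 0.0], [-0.002, 0.0, -1.0]]
contact_force: [-0.3, 2.9, 7.8]
gripper_width: 0.034
grasp_force: 40.6
```

Request:
{"op": "shift_gripper", "data": {"ticks": [[0, 0, 0, 0, 0, -0.0267, 0.02], [0, 0, 0, 0, 0, -0.1067, 0.02], [0, 0, 0, 0, 0, -0.1867, 0.02], [0, 0, 0, 0, 0, -0.2667, 0.02], [0, 0, 0, 0, 0, -0.2933, 0.02], [0, 0, 0, 0, 0, -0.2933, 0.02]]}}

```text
clock: 23.15
position: [0.4382, -0.2253, 0.2177]
tcp_rot: [[-1.0, 0.029, 0.002], [0.029, 1.0, -0.0], [-0.002, -0.0, -1.0]]
contact_force: [-0.1, 0.6, -1.4]
gripper_width: 0.0342
grasp_force: 40.2
```

Run:
```python
from lib import *
a=np.radians(97.6);uy=np.array([np.cos(a),np.sin(a)]);ux=np.array([uy[1],-uy[0]])
for s in (-.064,.064):print((np.array([.492,.3507])+s*uy).round(4))
p=np.array([.492,.3507])-.064*uy-.012*ux
go([*p,.22],97.6)
```

```text
[0.5005 0.2873]
[0.4835 0.4141]
turn [-0.   0.1 -9.3] shift [-0.0353  0.5123 -0.0024] j6 -119 t 23.1
```

Converted, 0.512 m / 0.75 = 0.6827, -0.035 m / 0.75 = -0.0467, -9.3 degrees / 90 = -0.1033.

Request:
{"op": "shift_gripper", "data": {"ticks": [[0, 0, -0.1033, -0.0467, 0.6827, 0, 0.02], [0, 0, -0.1033, -0.0467, 0.6827, 0, 0.02], [0, 0, -0.1033, -0.0467, 0.6827, 0, 0.02], [0, 0, -0.1033, -0.0467, 0.6827, 0, 0.02], [0, 0, -0.1033, -0.0467, 0.6827, 0, 0.02], [0, 0, -0.1033, -0.0467, 0.6827, 0, 0.02], [0, 0, -0.1033, -0.0467, 0.6827, 0, 0.02], [0, 0, -0.1033, -0.0467, 0.6827, 0, 0.02], [0, 0, -0.1033, -0.0467, 0.6827, 0, 0.02], [0, 0, -0.1033, -0.0467, 0.6827, 0, 0.02]], "lines": "1,2"}}

```text
clock: 24.4
position: [0.4873, 0.2857, 0.2149]
```

Request:
{"op": "shift_gripper", "data": {"ticks": [[0, 0, 0, 0, 0, 0.08, 0.02], [0, 0, 0, 0, 0, 0.08, 0.02], [0, 0, 0, 0, 0, 0.08, 0.02]], "lines": "1,2"}}

```text
clock: 24.78
position: [0.4884, 0.2849, 0.1589]
```

```bash
python3 -c "
from lib import *
go([.4886,.2857,.014],97.6)"
```

```text
turn [ 0.1  0.1 -0.1] shift [-0.0002  0.0007  0.1449] j6 -70 t 24.8
```

Converted, 0.145 m / 0.75 = 0.1933, 0.135 m / 0.75 = 0.18.

Request:
{"op": "shift_gripper", "data": {"ticks": [[0, 0, 0, 0, 0.0009, 0.0667, 0.02], [0, 0, 0, 0, 0.0009, 0.1333, 0.02], [0, 0, 0, 0, 0.0009, 0.1667, 0.02], [0, 0, 0, 0, 0.0009, 0.18, 0.02], [0, 0, 0, 0, 0.0009, 0.1933, 0.02], [0, 0, 0, 0, 0.0009, 0.1933, 0.02]]}}

```text
clock: 25.52
position: [0.4882, 0.2865, 0.0128]
tcp_rot: [[-0.991, -0.132, 0.001], [-0.132, 0.991, 0.001], [-0.001, 0.001, -1.0]]
contact_force: [-0.0, -0.1, -1.4]
gripper_width: 0.0344
grasp_force: 40.3
```

Free; release here (about 8 mm drop) and rise, then look.

Converted, -0.205 m / 0.75 = -0.2733, -0.16 m / 0.75 = -0.2133.

Request:
{"op": "shift_gripper", "data": {"ticks": [[0, 0, 0, 0, 0, 0, 0.046], [0, 0, 0, 0, 0, 0, 0.046], [0, 0, 0, 0, 0, 0, 0.046], [0, 0, 0, 0, 0, -0.0533, 0.046], [0, 0, 0, 0, 0, -0.1333, 0.05], [0, 0, 0, 0, 0, -0.2133, 0.06], [0, 0, 0, 0, 0, -0.2733, 0.06], [0, 0, 0, 0, 0, -0.2733, 0.06]]}}

```text
clock: 26.52
position: [0.4889, 0.2868, 0.2214]
tcp_rot: [[-0.991, -0.133, 0.005], [-0.133, 0.991, 0.004], [-0.006, 0.003, -1.0]]
contact_force: [-0.3, 0.6, -0.2]
gripper_width: 0.0597
grasp_force: 0.0
```

Run:
```python
from lib import *
w=shot('wrist','w10');t=shot('top')
cv2.imwrite('pics/w10.png',np.hstack([cv2.resize(t['frame'][200:300,100:240,::-1],(420,300)),cv2.resize(w['frame'][:,:,::-1],(400,300))[:, :380]]))
for k in blobs(t,(10,40,160),(25,125,255),150,(380,150,520,320)):
    b=rect(t,k,.028)
    if 60<b[2]<110: print(np.round(b,1))
go([.5102,-.3128,.22],82.3)
```

```text
[ 433.  -403.5   84.1   36.   -11.9]
[ 508.7 -312.6   83.9   36.3   -7.8]
[ 572.  -394.9   83.9   36.2   -8.9]
[ 674.6 -225.6   83.3   35.9   -7.3]
turn [ 0.  -0.  15.3] shift [ 0.0571 -0.5967 -0.0036] j6 -70 t 26.6
```

View pics/w10.png

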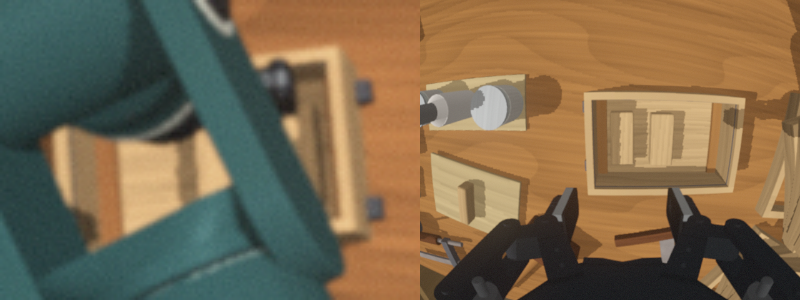

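Converted, -0.597 m / 0.75 = -0.796, 0.057 m / 0.75 = 0.076, 15.3 degrees / 90 = 0.17.

Request:
{"op": "shift_gripper", "data": {"ticks": [[0, 0, 0.17, 0.076, -0.796, 0, 0.055], [0, 0, 0.17, 0.076, -0.796, 0, 0.055], [0, 0, 0.17, 0.076, -0.796, 0, 0.055], [0, 0, 0.17, 0.076, -0.796, 0, 0.055], [0, 0, 0.17, 0.076, -0.796, 0, 0.055], [0, 0, 0.17, 0.076, -0.796, 0, 0.055], [0, 0, 0.17, 0.076, -0.796, 0, 0.055], [0, 0, 0.17, 0.076, -0.796, 0, 0.055], [0, 0, 0.17, 0.076, -0.796, 0, 0.055], [0, 0, 0.17, 0.076, -0.796, 0, 0.055]], "lines": "1,2"}}

```text
clock: 27.88
position: [0.5095, -0.3155, 0.2144]
```

Request:
{"op": "shift_gripper", "data": {"ticks": [[0, 0, 0, 0, 0, 0, 0.055], [0, 0, 0, 0, 0, 0, 0.055]], "lines": "1,2"}}

```text
clock: 28.12
position: [0.5101, -0.3125, 0.2153]
```

```bash
python3 -c "
from lib import *
c=shot('wrist')
for b in findblocks(c):print(np.round(b,1))
for k in blobs(c,(0,0,0),(180,255,75),150):
    b=rect(c,k,.058)
    if 30<b[2]<100: print('dark',np.round(b,1))
go([.5102,-.3129,-.004],82.2)"
```

```text
[ 510.6 -312.6   82.    34.6   -7.5]
[ 434.7 -404.    83.    34.3  -11.6]
[ 573.8 -395.3   82.7   34.6   -8.9]
[ 514.9 -125.6   74.5   37.7   54.2]
[ 807.6 -556.4   63.6   55.3   69.6]
[ 868.9 -624.8   63.1   29.6  -54.5]
dark [ 562.6 -225.5   80.3   37.4   11.6]
turn [ 0.1 -0.1  0.1] shift [-0.0003 -0.0011  0.2198] j6 -116 t 28.2
```

Converted, 0.22 m / 0.75 = 0.2933, 0.2 m / 0.75 = 0.2667.

Request:
{"op": "shift_gripper", "data": {"ticks": [[0, 0, 0, 0.0156, -0.0013, 0.08, 0.055], [0, 0, 0, 0.0156, -0.0013, 0.16, 0.055], [0, 0, 0, 0.0156, -0.0013, 0.2267, 0.055], [0, 0, 0, 0.0156, -0.0013, 0.2667, 0.055], [0, 0, 0, 0.0156, -0.0013, 0.2933, 0.055], [0, 0, 0, 0.0156, -0.0013, 0.2933, 0.055], [0, 0, 0, 0.0156, -0.0013, 0.2933, 0.02], [0, 0, 0, 0.0156, -0.0013, 0.2933, 0.02], [0, 0, 0, 0.0156, -0.0013, 0.2933, 0.02]], "squeeze": 40}}

```text
clock: 29.3
position: [0.4996, -0.3127, -0.0015]
tcp_rot: [[-0.991, 0.134, 0.002], [0.134, 0.991, -0.001], [-0.002, -0.0, -1.0]]
contact_force: [-0.0, 1.2, 7.3]
gripper_width: 0.0343
grasp_force: 40.6
```

Request:
{"op": "shift_gripper", "data": {"ticks": [[0, 0, 0, 0, 0, -0.0267, 0.02], [0, 0, 0, 0, 0, -0.1067, 0.02], [0, 0, 0, 0, 0, -0.1867, 0.02], [0, 0, 0, 0, 0, -0.2667, 0.02], [0, 0, 0, 0, 0, -0.2933, 0.02], [0, 0, 0, 0, 0, -0.2933, 0.02]]}}

```text
clock: 30.05
position: [0.499, -0.3126, 0.2186]
tcp_rot: [[-0.991, 0.134, 0.002], [0.134, 0.991, -0.001], [-0.002, -0.001, -1.0]]
contact_force: [-0.4, -0.2, -0.6]
gripper_width: 0.0344
grasp_force: 40.2
```

Run:
```python
from lib import *
a=np.radians(97.6);uy=np.array([np.cos(a),np.sin(a)]);ux=np.array([uy[1],-uy[0]])
p=np.array([.492,.3507])+.064*uy-.012*ux
print(p);go([*p,.22],97.6)
```

```text
[0.471641   0.41255072]
turn [ -0.1   0.1 -15.3] shift [ 0.1241  0.715  -0.0021] j6 -117 t 30.1
```

Converted, 0.715 m / 0.75 = 0.9533, 0.124 m / 0.75 = 0.1653, -15.3 degrees / 90 = -0.17.

Request:
{"op": "shift_gripper", "data": {"ticks": [[0, 0, -0.17, 0.1653, 0.9533, 0, 0.02], [0, 0, -0.17, 0.1653, 0.9533, 0, 0.02], [0, 0, -0.17, 0.1653, 0.9533, 0, 0.02], [0, 0, -0.17, 0.1653, 0.9533, 0, 0.02], [0, 0, -0.17, 0.1653, 0.9533, 0, 0.02], [0, 0, -0.17, 0.1653, 0.9533, 0, 0.02], [0, 0, -0.17, 0.1653, 0.9533, 0, 0.02], [0, 0, -0.17, 0.1653, 0.9533, 0, 0.02], [0, 0, -0.17, 0.1653, 0.9533, 0, 0.02], [0, 0, -0.17, 0.1653, 0.9533, 0, 0.02]], "lines": "1,2"}}

```text
clock: 31.3
position: [0.4741, 0.3139, 0.2149]
```

Request:
{"op": "shift_gripper", "data": {"ticks": [[0, 0, 0, 0, 0, 0, 0.02], [0, 0, 0, 0, 0, 0, 0.02]], "lines": "1,2"}}

```text
clock: 31.55
position: [0.4747, 0.3117, 0.2153]
```

```bash
python3 -c "
from lib import *
go([.4716,.4126,.15],97.6)"
```

```text
turn [-0.  -0.1  0.1] shift [-0.0105  0.1004  0.0652] j6 -67 t 31.6
```

Converted, 0.1004 m / 0.75 = 0.1339, 0.06 m / 0.75 = 0.08.

Request:
{"op": "shift_gripper", "data": {"ticks": [[0, 0, 0, -0.014, 0.1339, 0, 0.02], [0, 0, 0, -0.014, 0.1339, 0, 0.02], [0, 0, 0, -0.014, 0.1339, 0.08, 0.02], [0, 0, 0, -0.014, 0.1339, 0.08, 0.02], [0, 0, 0, -0.014, 0.1339, 0.08, 0.02]], "lines": "1,2"}}

```text
clock: 32.17
position: [0.473, 0.4122, 0.1591]
```

```bash
python3 -c "
from lib import *
go([.4716,.4126,.014],97.6)"
```

```text
turn [ 0.1  0.1 -0.1] shift [0.0015 0.0004 0.1451] j6 -59 t 32.2
```

Converted, 0.144 m / 0.75 = 0.192, 0.135 m / 0.75 = 0.18.

Request:
{"op": "shift_gripper", "data": {"ticks": [[0, 0, 0, 0.0013, 0, 0.0667, 0.02], [0, 0, 0, 0.0013, 0, 0.1333, 0.02], [0, 0, 0, 0.0013, 0, 0.1667, 0.02], [0, 0, 0, 0.0013, 0, 0.18, 0.02], [0, 0, 0, 0.0013, 0, 0.192, 0.02], [0, 0, 0, 0.0013, 0, 0.192, 0.02]]}}

```text
clock: 32.92
position: [0.4718, 0.4132, 0.0141]
tcp_rot: [[-0.991, -0.132, 0.001], [-0.132, 0.991, 0.001], [-0.001, 0.001, -1.0]]
contact_force: [1.0, -1.0, -0.9]
gripper_width: 0.0346
grasp_force: 40.3
```

Converted, -0.205 m / 0.75 = -0.2733, -0.16 m / 0.75 = -0.2133.

Request:
{"op": "shift_gripper", "data": {"ticks": [[0, 0, 0, 0, 0, 0, 0.046], [0, 0, 0, 0, 0, 0, 0.046], [0, 0, 0, 0, 0, 0, 0.046], [0, 0, 0, 0, 0, -0.0533, 0.046], [0, 0, 0, 0, 0, -0.1333, 0.05], [0, 0, 0, 0, 0, -0.2133, 0.06], [0, 0, 0, 0, 0, -0.2733, 0.06], [0, 0, 0, 0, 0, -0.2733, 0.06]]}}

```text
clock: 33.92
position: [0.4722, 0.4136, 0.2228]
tcp_rot: [[-0.991, -0.133, 0.005], [-0.133, 0.991, 0.005], [-0.005, 0.004, -1.0]]
contact_force: [-0.2, -0.0, 0.1]
gripper_width: 0.06
grasp_force: 0.0
```

Run:
```python
from lib import *
w=shot('wrist','w11');t=shot('top')
for k in blobs(t,(10,40,160),(25,125,255),150,(380,150,520,320)):
    b=rect(t,k,.028)
    if 60<b[2]<110: print(np.round(b,1))
for v in (185,195,205):
    for k in blobs(w,(10,40,v),(25,125,255),300,(200,60,480,290)):
        b=rect(w,k,.036); print(v,'in',np.round(b,1))
go([.5739,-.3952,.22],81.1)
```

```text
[ 432.7 -403.6   83.5   36.   -10.6]
[ 553.6 -373.2   83.2   36.1   -8.7]
[ 674.7 -225.7   82.8   36.    -8. ]
185 in [486.3 383.2 178.4 144.8 -82.4]
185 in [498.4 298.4  83.3  16.6   2.6]
195 in [486.4 382.9 178.  144.4 -82.4]
195 in [485.  402.6  86.   68.    7.6]
195 in [495.6 342.7  84.8  47.7   6.5]
195 in [498.5 297.9  81.5  15.6   2.6]
205 in [486.4 382.5 177.6 143.8 -82.7]
205 in [483.7 411.1  81.9  35.8   7.8]
205 in [494.  348.8  81.7  34.2   5.3]
205 in [498.3 297.3  81.   14.5   2.6]
turn [ 0.   0.  16.5] shift [ 0.0054 -0.8146 -0.0027] j6 -59 t 34.0
```

Converted, -0.6 m / 0.75 = -0.8, 0.02 m / 0.75 = 0.0267, 16.5 degrees / 90 = 0.1833.

Request:
{"op": "shift_gripper", "data": {"ticks": [[0, 0, 0.1833, 0.0267, -0.8, 0, 0.055], [0, 0, 0.1833, 0.0267, -0.8, 0, 0.055], [0, 0, 0.1833, 0.0267, -0.8, 0, 0.055], [0, 0, 0.1833, 0.0267, -0.8, 0, 0.055], [0, 0, 0.1833, 0.0267, -0.8, 0, 0.055], [0, 0, 0.1833, 0.0267, -0.8, 0, 0.055], [0, 0, 0.1833, 0.0267, -0.8, 0, 0.055], [0, 0, 0.1833, 0.0267, -0.8, 0, 0.055], [0, 0, 0.1833, 0.0267, -0.8, 0, 0.055], [0, 0, 0.1833, 0.0267, -0.8, 0, 0.055]], "lines": "1,2"}}

```text
clock: 35.28
position: [0.5303, -0.187, 0.2157]
```

```bash
python3 -c "
from lib import *
go([.5556,-.3733,.22],81.3)"
```

```text
turn [ 0.1 -0.2 -0.3] shift [-0.0541 -0.18   -0.0046] j6 -103 t 35.3
```

Converted, -0.177 m / 0.75 = -0.236, -0.053 m / 0.75 = -0.0707.

Request:
{"op": "shift_gripper", "data": {"ticks": [[0, 0, 0, -0.0707, -0.236, 0, 0.055], [0, 0, 0, -0.0707, -0.236, 0, 0.055], [0, 0, 0, -0.0707, -0.236, 0, 0.055], [0, 0, 0, -0.0707, -0.236, 0, 0.055], [0, 0, 0, -0.0707, -0.236, 0, 0.055], [0, 0, 0, -0.0707, -0.236, 0, 0.055]], "lines": "1,2"}}

```text
clock: 36.02
position: [0.5561, -0.3664, 0.2173]
```

```bash
python3 -c "
from lib import *
c=shot('wrist')
for b in findblocks(c):print(np.round(b,1))
go([.5556,-.3733,-.01],81.3)"
```

```text
[ 434.6 -404.    83.5   34.6  -11.3]
[ 555.8 -373.4   83.4   34.8   -8.4]
[ 676.7 -225.8   83.3   36.3   -7.1]
turn [ 0.  -0.  -0.1] shift [-0.0006 -0.0071  0.2276] j6 -117 t 36.1
```

Converted, 0.223 m / 0.75 = 0.2973, 0.2 m / 0.75 = 0.2667.

Request:
{"op": "shift_gripper", "data": {"ticks": [[0, 0, 0, -0.0007, -0.0093, 0.08, 0.055], [0, 0, 0, -0.0007, -0.0093, 0.16, 0.055], [0, 0, 0, -0.0007, -0.0093, 0.2267, 0.055], [0, 0, 0, -0.0007, -0.0093, 0.2667, 0.055], [0, 0, 0, -0.0007, -0.0093, 0.2973, 0.055], [0, 0, 0, -0.0007, -0.0093, 0.2973, 0.055], [0, 0, 0, -0.0007, -0.0093, 0.2973, 0.02], [0, 0, 0, -0.0007, -0.0093, 0.2973, 0.02], [0, 0, 0, -0.0007, -0.0093, 0.2973, 0.02]], "squeeze": 40}}

```text
clock: 37.2
position: [0.5563, -0.3749, -0.0034]
tcp_rot: [[-0.988, 0.154, 0.002], [0.154, 0.988, -0.001], [-0.002, -0.0, -1.0]]
contact_force: [-0.4, 1.0, 7.4]
gripper_width: 0.0346
grasp_force: 40.8
```

Request:
{"op": "shift_gripper", "data": {"ticks": [[0, 0, 0, 0, 0, -0.0267, 0.02], [0, 0, 0, 0, 0, -0.1067, 0.02], [0, 0, 0, 0, 0, -0.1867, 0.02], [0, 0, 0, 0, 0, -0.2667, 0.02], [0, 0, 0, 0, 0, -0.2933, 0.02], [0, 0, 0, 0, 0, -0.2933, 0.02]]}}

```text
clock: 37.95
position: [0.5557, -0.3747, 0.2166]
tcp_rot: [[-0.988, 0.155, 0.002], [0.155, 0.988, -0.001], [-0.002, -0.001, -1.0]]
contact_force: [0.6, -0.8, -0.9]
gripper_width: 0.0347
grasp_force: 40.2
```

Run:
```python
from lib import *
go([.484,.4115,.22],97.6)
```

```text
turn [ -0.1   0.1 -16.5] shift [ 0.1923  0.7657 -0.0043] j6 -117 t 38.0
```

Converted, 0.6 m / 0.75 = 0.8, 0.15 m / 0.75 = 0.2, -16.5 degrees / 90 = -0.1833.

Request:
{"op": "shift_gripper", "data": {"ticks": [[0, 0, -0.1833, 0.2, 0.8, 0, 0.02], [0, 0, -0.1833, 0.2, 0.8, 0, 0.02], [0, 0, -0.1833, 0.2, 0.8, 0, 0.02], [0, 0, -0.1833, 0.2, 0.8, 0, 0.02], [0, 0, -0.1833, 0.2, 0.8, 0, 0.02], [0, 0, -0.1833, 0.2, 0.8, 0, 0.02], [0, 0, -0.1833, 0.2, 0.8, 0, 0.02], [0, 0, -0.1833, 0.2, 0.8, 0, 0.02], [0, 0, -0.1833, 0.2, 0.8, 0, 0.02], [0, 0, -0.1833, 0.2, 0.8, 0, 0.02]], "lines": "1,2"}}

```text
clock: 39.2
position: [0.4986, 0.2434, 0.2128]
```

```bash
python3 -c "
from lib import *
go([.484,.4115,.14],97.6)"
```

```text
turn [-0.  -0.2  0. ] shift [-0.0081  0.1686  0.0728] j6 -74 t 39.2
```

Converted, 0.167 m / 0.75 = 0.2227, 0.07 m / 0.75 = 0.0933.

Request:
{"op": "shift_gripper", "data": {"ticks": [[0, 0, 0, -0.0107, 0.2227, 0, 0.02], [0, 0, 0, -0.0107, 0.2227, 0, 0.02], [0, 0, 0, -0.0107, 0.2227, 0, 0.02], [0, 0, 0, -0.0107, 0.2227, 0.0933, 0.02], [0, 0, 0, -0.0107, 0.2227, 0.0933, 0.02], [0, 0, 0, -0.0107, 0.2227, 0.0933, 0.02]], "lines": "1,2"}}

```text
clock: 39.95
position: [0.4856, 0.4075, 0.1452]
```

```bash
python3 -c "
from lib import *
go([.484,.4115,.034],97.6)"
```

```text
turn [-0.  -0.1 -0. ] shift [0.001  0.0042 0.1112] j6 -60 t 40.0
```

Converted, 0.111 m / 0.75 = 0.148, 0.105 m / 0.75 = 0.14.

Request:
{"op": "shift_gripper", "data": {"ticks": [[0, 0, 0, 0.0013, 0.0053, 0.0533, 0.02], [0, 0, 0, 0.0013, 0.0053, 0.1067, 0.02], [0, 0, 0, 0.0013, 0.0053, 0.1267, 0.02], [0, 0, 0, 0.0013, 0.0053, 0.14, 0.02], [0, 0, 0, 0.0013, 0.0053, 0.148, 0.02], [0, 0, 0, 0.0013, 0.0053, 0.148, 0.02]]}}

```text
clock: 40.7
position: [0.4845, 0.4121, 0.0349]
tcp_rot: [[-0.991, -0.132, 0.001], [-0.132, 0.991, 0.001], [-0.001, 0.001, -1.0]]
contact_force: [-0.0, -0.4, -0.9]
gripper_width: 0.0347
grasp_force: 40.3
```

Request:
{"op": "shift_gripper", "data": {"ticks": [[0, 0, 0, 0, 0, 0.0027, 0.02], [0, 0, 0, 0, 0, 0.0033, 0.02]]}}

```text
clock: 40.95
position: [0.4845, 0.4123, 0.0326]
tcp_rot: [[-0.991, -0.133, 0.001], [-0.133, 0.991, 0.001], [-0.001, 0.001, -1.0]]
contact_force: [-2.3, -1.2, 8.4]
gripper_width: 0.0346
grasp_force: 41.2
```

Converted, -0.185 m / 0.75 = -0.2467, -0.16 m / 0.75 = -0.2133.

Request:
{"op": "shift_gripper", "data": {"ticks": [[0, 0, 0, 0, 0, -0.0013, 0.04], [0, 0, 0, 0, 0, -0.0013, 0.046], [0, 0, 0, 0, 0, -0.0013, 0.046], [0, 0, 0, 0, 0, -0.0533, 0.046], [0, 0, 0, 0, 0, -0.1333, 0.05], [0, 0, 0, 0, 0, -0.2133, 0.06], [0, 0, 0, 0, 0, -0.2467, 0.06], [0, 0, 0, 0, 0, -0.2467, 0.06]]}}

```text
clock: 41.95
position: [0.4847, 0.4123, 0.219]
tcp_rot: [[-0.991, -0.132, 0.003], [-0.132, 0.991, 0.003], [-0.003, 0.003, -1.0]]
contact_force: [0.6, -0.7, -1.1]
gripper_width: 0.06
grasp_force: 0.0
```

Run:
```python
from lib import *
w=shot('wrist','w12');t=shot('top')
for k in blobs(t,(10,40,160),(25,125,255),150,(380,150,520,320)):
    b=rect(t,k,.028)
    if 60<b[2]<110: print(np.round(b,1))
for k in blobs(w,(10,40,205),(25,125,255),300,(200,60,480,290)):
    b=rect(w,k,.064); print('in',np.round(b,1))
go([.6768,-.2259,.22],82.9)
```

```text
[ 432.6 -403.4   83.    35.7  -10.6]
[ 674.7 -225.8   83.5   35.7   -7.3]
in [484.3 384.2 165.2 143.3 -82.5]
in [483.6 410.4  81.6  32.8   7. ]
in [487.9 353.4  76.4  30.3   7.1]
in [433.7 372.4 109.4  17.6 -81.7]
in [491.2 305.   74.6  14.1   3. ]
turn [ 0.  -0.1 14.7] shift [-0.1066 -0.6576 -0.0047] j6 -60 t 42.0
```

Converted, -0.6576 m / 0.75 = -0.8768, -0.1066 m / 0.75 = -0.1421, 14.7 degrees / 90 = 0.1633.

Request:
{"op": "shift_gripper", "data": {"ticks": [[0, 0, 0.1633, -0.1421, -0.8768, 0, 0.055], [0, 0, 0.1633, -0.1421, -0.8768, 0, 0.055], [0, 0, 0.1633, -0.1421, -0.8768, 0, 0.055], [0, 0, 0.1633, -0.1421, -0.8768, 0, 0.055], [0, 0, 0.1633, -0.1421, -0.8768, 0, 0.055], [0, 0, 0.1633, -0.1421, -0.8768, 0, 0.055], [0, 0, 0.1633, -0.1421, -0.8768, 0, 0.055], [0, 0, 0.1633, -0.1421, -0.8768, 0, 0.055], [0, 0, 0.1633, -0.1421, -0.8768, 0, 0.055], [0, 0, 0.1633, -0.1421, -0.8768, 0, 0.055]], "lines": "1,2"}}

```text
clock: 43.3
position: [0.6649, -0.1883, 0.2141]
```

```bash
python3 -c "
from lib import *
go([.6768,-.2259,.22],82.9)"
```

```text
turn [ 0.1 -0.2  0. ] shift [-0.0164 -0.0358 -0.006 ] j6 -101 t 43.3
```

Converted, -0.0345 m / 0.75 = -0.046, -0.0155 m / 0.75 = -0.0207.

Request:
{"op": "shift_gripper", "data": {"ticks": [[0, 0, 0, -0.0207, -0.046, 0, 0.055], [0, 0, 0, -0.0207, -0.046, 0, 0.055], [0, 0, 0, -0.0207, -0.046, 0, 0.055], [0, 0, 0, -0.0207, -0.046, 0, 0.055]], "lines": "1,2"}}

```text
clock: 43.8
position: [0.676, -0.2214, 0.2159]
```

```bash
python3 -c "
from lib import *
c=shot('wrist')
for b in findblocks(c):print(np.round(b,1))
go([.6768,-.2259,-.006],82.9)"
```

```text
[ 676.4 -226.    82.3   34.7   -7.5]
[ 444.4 -406.1   62.4   34.   -11.4]
[ 868.1 -608.7   83.4   40.6  -70.1]
turn [ 0.  -0.   0.1] shift [-0.0013 -0.0045  0.2221] j6 -103 t 43.9
```

Converted, 0.222 m / 0.75 = 0.296, 0.2 m / 0.75 = 0.2667.

Request:
{"op": "shift_gripper", "data": {"ticks": [[0, 0, 0, -0.0013, -0.006, 0.08, 0.055], [0, 0, 0, -0.0013, -0.006, 0.16, 0.055], [0, 0, 0, -0.0013, -0.006, 0.2267, 0.055], [0, 0, 0, -0.0013, -0.006, 0.2667, 0.055], [0, 0, 0, -0.0013, -0.006, 0.296, 0.055], [0, 0, 0, -0.0013, -0.006, 0.296, 0.055], [0, 0, 0, -0.0013, -0.006, 0.296, 0.02], [0, 0, 0, -0.0013, -0.006, 0.296, 0.02], [0, 0, 0, -0.0013, -0.006, 0.296, 0.02]], "squeeze": 40}}

```text
clock: 44.98
position: [0.6776, -0.2273, -0.0038]
tcp_rot: [[-0.992, 0.123, 0.003], [0.123, 0.992, -0.0], [-0.003, 0.0, -1.0]]
contact_force: [-0.5, 0.9, 7.3]
gripper_width: 0.0347
grasp_force: 40.9
```

Request:
{"op": "shift_gripper", "data": {"ticks": [[0, 0, 0, 0, 0, -0.0267, 0.02], [0, 0, 0, 0, 0, -0.1067, 0.02], [0, 0, 0, 0, 0, -0.1867, 0.02], [0, 0, 0, 0, 0, -0.2667, 0.02], [0, 0, 0, 0, 0, -0.2933, 0.02], [0, 0, 0, 0, 0, -0.2933, 0.02]]}}

```text
clock: 45.72
position: [0.677, -0.2272, 0.2164]
tcp_rot: [[-0.992, 0.123, 0.003], [0.123, 0.992, -0.0], [-0.003, -0.0, -1.0]]
contact_force: [0.6, 0.0, -1.5]
gripper_width: 0.0343
grasp_force: 40.2
```

Run:
```python
from lib import *
go([.4935,.3495,.22],97.6)
```

```text
turn [ -0.    0.2 -14.7] shift [ 0.2532  0.5497 -0.0043] j6 -104 t 45.7
```

Converted, 0.5497 m / 0.75 = 0.7329, 0.253 m / 0.75 = 0.3373, -14.7 degrees / 90 = -0.1633.

Request:
{"op": "shift_gripper", "data": {"ticks": [[0, 0, -0.1633, 0.3373, 0.7329, 0, 0.02], [0, 0, -0.1633, 0.3373, 0.7329, 0, 0.02], [0, 0, -0.1633, 0.3373, 0.7329, 0, 0.02], [0, 0, -0.1633, 0.3373, 0.7329, 0, 0.02], [0, 0, -0.1633, 0.3373, 0.7329, 0, 0.02], [0, 0, -0.1633, 0.3373, 0.7329, 0, 0.02], [0, 0, -0.1633, 0.3373, 0.7329, 0, 0.02], [0, 0, -0.1633, 0.3373, 0.7329, 0, 0.02], [0, 0, -0.1633, 0.3373, 0.7329, 0, 0.02], [0, 0, -0.1633, 0.3373, 0.7329, 0, 0.02]], "lines": "1,2"}}

```text
clock: 46.98
position: [0.4916, 0.3515, 0.2122]
```

Request:
{"op": "shift_gripper", "data": {"ticks": [[0, 0, 0, 0, 0, 0.0933, 0.02], [0, 0, 0, 0, 0, 0.0933, 0.02], [0, 0, 0, 0, 0, 0.0933, 0.02]], "lines": "1,2"}}

```text
clock: 47.35
position: [0.4933, 0.3491, 0.1445]
```

```bash
python3 -c "
from lib import *
go([.4935,.3495,.034],97.6)"
```

```text
turn [ 0.  -0.1 -0. ] shift [-0.0004  0.0004  0.1105] j6 -65 t 47.4
```

Careful with the scale: shifts go in shares of 750 mm and turns go in shares of 90 degrees. That gives: 0.111 m / 0.75 = 0.148, 0.105 m / 0.75 = 0.14.

Request:
{"op": "shift_gripper", "data": {"ticks": [[0, 0, 0, 0, 0, 0.0533, 0.02], [0, 0, 0, 0, 0, 0.1067, 0.02], [0, 0, 0, 0, 0, 0.1267, 0.02], [0, 0, 0, 0, 0, 0.14, 0.02], [0, 0, 0, 0, 0, 0.148, 0.02], [0, 0, 0, 0, 0, 0.148, 0.02]], "only": "pos|force"}}

```text
position: [0.4937, 0.3499, 0.0343]
contact_force: [-0.1, -0.1, -0.2]
grasp_force: 40.3
```

Request:
{"op": "shift_gripper", "data": {"ticks": [[0, 0, 0, 0, 0, 0.0027, 0.02], [0, 0, 0, 0, 0, 0.0033, 0.02]]}}

```text
clock: 48.35
position: [0.4938, 0.35, 0.0322]
tcp_rot: [[-0.991, -0.133, 0.001], [-0.133, 0.991, 0.001], [-0.001, 0.001, -1.0]]
contact_force: [-3.2, -1.3, 9.7]
gripper_width: 0.0346
grasp_force: 41.3
```

Converted, -0.185 m / 0.75 = -0.2467, -0.16 m / 0.75 = -0.2133.

Request:
{"op": "shift_gripper", "data": {"ticks": [[0, 0, 0, 0, 0, -0.0013, 0.04], [0, 0, 0, 0, 0, -0.0013, 0.046], [0, 0, 0, 0, 0, -0.0013, 0.046], [0, 0, 0, 0, 0, -0.0533, 0.046], [0, 0, 0, 0, 0, -0.1333, 0.05], [0, 0, 0, 0, 0, -0.2133, 0.06], [0, 0, 0, 0, 0, -0.2467, 0.06], [0, 0, 0, 0, 0, -0.2467, 0.06]], "only": "posi"}}

```text
position: [0.4939, 0.35, 0.2183]
```

Run:
```python
from lib import *
w=shot('wrist','w13');t=shot('top')
for k in blobs(t,(10,40,160),(25,125,255),150,(380,150,520,320)):
    b=rect(t,k,.028)
    if 60<b[2]<110: print(np.round(b,1))
for k in blobs(w,(10,40,205),(25,125,255),300,(200,60,480,290)):
    b=rect(w,k,.064); print('in',np.round(b,1))
go([.4346,-.404,.22],78.9)
```

```text
[ 432.6 -403.4   83.1   35.7  -10.6]
in [488.8 354.7 231.5 145.2 -82.7]
in [492.1 348.   80.2  32.9   7.6]
in [482.9 410.2  80.5  33.7   7.8]
in [435.1 363.2 109.3  17.7 -81.9]
in [492.4 296.7  74.   17.4   8.1]
in [524.1 238.9 106.9   9.3   6.5]
turn [ 0.  -0.1 18.7] shift [ 0.1579 -0.739  -0.005 ] j6 -65 t 49.5
```

Converted, -0.6 m / 0.75 = -0.8, 0.128 m / 0.75 = 0.1707, 18.7 degrees / 90 = 0.2078.

Request:
{"op": "shift_gripper", "data": {"ticks": [[0, 0, 0.2078, 0.1707, -0.8, 0, 0.055], [0, 0, 0.2078, 0.1707, -0.8, 0, 0.055], [0, 0, 0.2078, 0.1707, -0.8, 0, 0.055], [0, 0, 0.2078, 0.1707, -0.8, 0, 0.055], [0, 0, 0.2078, 0.1707, -0.8, 0, 0.055], [0, 0, 0.2078, 0.1707, -0.8, 0, 0.055], [0, 0, 0.2078, 0.1707, -0.8, 0, 0.055], [0, 0, 0.2078, 0.1707, -0.8, 0, 0.055], [0, 0, 0.2078, 0.1707, -0.8, 0, 0.055], [0, 0, 0.2078, 0.1707, -0.8, 0, 0.055]], "lines": "1,2"}}

```text
clock: 50.7
position: [0.4449, -0.2642, 0.2138]
```

```bash
python3 -c "
from lib import *
go([.4346,-.404,.22],78.9)"
```

```text
turn [ 0.1 -0.1 -0. ] shift [-0.0169 -0.1392 -0.0064] j6 -112 t 50.7
```

Converted, -0.137 m / 0.75 = -0.1827, -0.016 m / 0.75 = -0.0213.

Request:
{"op": "shift_gripper", "data": {"ticks": [[0, 0, 0, -0.0213, -0.1827, 0, 0.055], [0, 0, 0, -0.0213, -0.1827, 0, 0.055], [0, 0, 0, -0.0213, -0.1827, 0, 0.055], [0, 0, 0, -0.0213, -0.1827, 0, 0.055], [0, 0, 0, -0.0213, -0.1827, 0, 0.055], [0, 0, 0, -0.0213, -0.1827, 0, 0.055]], "lines": "1,2"}}

```text
clock: 51.45
position: [0.4358, -0.3984, 0.2158]
```

```bash
python3 -c "
from lib import *
c=shot('wrist')
for b in findblocks(c):print(np.round(b,1))
go([.4346,-.404,-.006],78.9)"
```

```text
[ 434.2 -404.    82.9   34.9  -11.1]
turn [0.  0.  0.1] shift [ 1.000e-04 -5.600e-03  2.219e-01] j6 -124 t 51.5
```

Converted, 0.222 m / 0.75 = 0.296, 0.2 m / 0.75 = 0.2667.

Request:
{"op": "shift_gripper", "data": {"ticks": [[0, 0, 0, 0, -0.0073, 0.08, 0.055], [0, 0, 0, 0, -0.0073, 0.16, 0.055], [0, 0, 0, 0, -0.0073, 0.2267, 0.055], [0, 0, 0, 0, -0.0073, 0.2667, 0.055], [0, 0, 0, 0, -0.0073, 0.296, 0.055], [0, 0, 0, 0, -0.0073, 0.296, 0.055], [0, 0, 0, 0, -0.0073, 0.296, 0.02], [0, 0, 0, 0, -0.0073, 0.296, 0.02], [0, 0, 0, 0, -0.0073, 0.296, 0.02]], "squeeze": 40}}

```text
clock: 52.62
position: [0.435, -0.4053, -0.0048]
tcp_rot: [[-0.981, 0.192, 0.002], [0.192, 0.981, -0.001], [-0.002, -0.0, -1.0]]
contact_force: [-0.4, 1.3, 7.9]
gripper_width: 0.0346
grasp_force: 41.2
```

Request:
{"op": "shift_gripper", "data": {"ticks": [[0, 0, 0, 0, 0, -0.0267, 0.02], [0, 0, 0, 0, 0, -0.1067, 0.02], [0, 0, 0, 0, 0, -0.1867, 0.02], [0, 0, 0, 0, 0, -0.2667, 0.02], [0, 0, 0, 0, 0, -0.2933, 0.02], [0, 0, 0, 0, 0, -0.2933, 0.02]]}}

```text
clock: 53.38
position: [0.4345, -0.4052, 0.2154]
tcp_rot: [[-0.981, 0.192, 0.002], [0.192, 0.981, -0.001], [-0.002, -0.001, -1.0]]
contact_force: [0.0, 0.1, -1.6]
gripper_width: 0.0348
grasp_force: 40.4
```

Run:
```python
from lib import *
go([.5,.2875,.22],97.6)
```

```text
turn [ -0.1   0.1 -18.7] shift [ 0.0689  0.6924 -0.0053] j6 -124 t 53.4
```

Converted, 0.6 m / 0.75 = 0.8, 0.06 m / 0.75 = 0.08, -18.7 degrees / 90 = -0.2078.

Request:
{"op": "shift_gripper", "data": {"ticks": [[0, 0, -0.2078, 0.08, 0.8, 0, 0.02], [0, 0, -0.2078, 0.08, 0.8, 0, 0.02], [0, 0, -0.2078, 0.08, 0.8, 0, 0.02], [0, 0, -0.2078, 0.08, 0.8, 0, 0.02], [0, 0, -0.2078, 0.08, 0.8, 0, 0.02], [0, 0, -0.2078, 0.08, 0.8, 0, 0.02], [0, 0, -0.2078, 0.08, 0.8, 0, 0.02], [0, 0, -0.2078, 0.08, 0.8, 0, 0.02], [0, 0, -0.2078, 0.08, 0.8, 0, 0.02], [0, 0, -0.2078, 0.08, 0.8, 0, 0.02]], "lines": "1,2"}}

```text
clock: 54.62
position: [0.4898, 0.1977, 0.2116]
```

```bash
python3 -c "
from lib import *
go([.5,.2875,.14],97.6)"
```

```text
turn [ 0.  -0.2  0.1] shift [-0.0224  0.0876  0.0716] j6 -79 t 54.6
```

Converted, 0.086 m / 0.75 = 0.1147, 0.07 m / 0.75 = 0.0933.

Request:
{"op": "shift_gripper", "data": {"ticks": [[0, 0, 0, -0.0293, 0.1147, 0, 0.02], [0, 0, 0, -0.0293, 0.1147, 0, 0.02], [0, 0, 0, -0.0293, 0.1147, 0.0933, 0.02], [0, 0, 0, -0.0293, 0.1147, 0.0933, 0.02], [0, 0, 0, -0.0293, 0.1147, 0.0933, 0.02]], "lines": "1,2"}}

```text
clock: 55.25
position: [0.501, 0.2832, 0.1441]
```

```bash
python3 -c "
from lib import *
go([.5,.2875,.034],97.6)"
```

```text
turn [ 0.  -0.1 -0. ] shift [0.0003 0.0044 0.1101] j6 -71 t 55.2
```

Converted, 0.11 m / 0.75 = 0.1467, 0.105 m / 0.75 = 0.14.

Request:
{"op": "shift_gripper", "data": {"ticks": [[0, 0, 0, 0, 0.0053, 0.0533, 0.02], [0, 0, 0, 0, 0.0053, 0.1067, 0.02], [0, 0, 0, 0, 0.0053, 0.1267, 0.02], [0, 0, 0, 0, 0.0053, 0.14, 0.02], [0, 0, 0, 0, 0.0053, 0.1467, 0.02], [0, 0, 0, 0, 0.0053, 0.1467, 0.02]], "only": "pos|force"}}

```text
position: [0.501, 0.2878, 0.0349]
contact_force: [-0.3, -0.5, -1.5]
grasp_force: 40.4
```

Request:
{"op": "shift_gripper", "data": {"ticks": [[0, 0, 0, 0, 0, 0.0027, 0.02], [0, 0, 0, 0, 0, 0.0033, 0.02]]}}

```text
clock: 56.25
position: [0.5008, 0.2877, 0.0319]
tcp_rot: [[-0.991, -0.133, 0.0], [-0.133, 0.991, 0.001], [-0.0, 0.001, -1.0]]
contact_force: [-0.7, -0.3, 0.7]
gripper_width: 0.0349
grasp_force: 40.4
```

Converted, 0.001 m / 0.75 = 0.0013.

Request:
{"op": "shift_gripper", "data": {"ticks": [[0, 0, 0, 0, 0, 0.0013, 0.02], [0, 0, 0, 0, 0, 0.0013, 0.02]], "only": "pos|contact"}}

```text
position: [0.5008, 0.2877, 0.0312]
contact_force: [-2.5, -0.6, 5.1]
```

Request:
{"op": "shift_gripper", "data": {"ticks": [[0, 0, 0, 0, 0, 0, 0.04], [0, 0, 0, 0, 0, 0, 0.046], [0, 0, 0, 0, 0, 0, 0.046], [0, 0, 0, 0, 0, -0.0533, 0.046], [0, 0, 0, 0, 0, -0.1333, 0.05], [0, 0, 0, 0, 0, -0.2133, 0.06], [0, 0, 0, 0, 0, -0.2667, 0.06], [0, 0, 0, 0, 0, -0.2667, 0.06]], "only": "posi"}}

```text
position: [0.5016, 0.2879, 0.2342]
```

Run:
```python
from lib import *
w=shot('wrist','w14')
for k in blobs(w,(10,40,205),(25,125,255),300,(200,60,480,290)):
    b=rect(w,k,.064); print('in',np.round(b,1))
go([.62,.03,.32],82.9)
```

```text
in [495.1 334.1 199.9 151.1 -82.7]
in [499.8 285.5  80.   32.8   7.6]
in [492.5 348.4  80.2  32.3   8.6]
in [483.6 408.8  80.1  31.4   7.1]
in [433.7 354.5 109.4  12.5 -82.3]
turn [ 0.1  0.1 14.7] shift [-0.084  -0.271  -0.0886] j6 -70 t 57.5
```

View pics/w14.png

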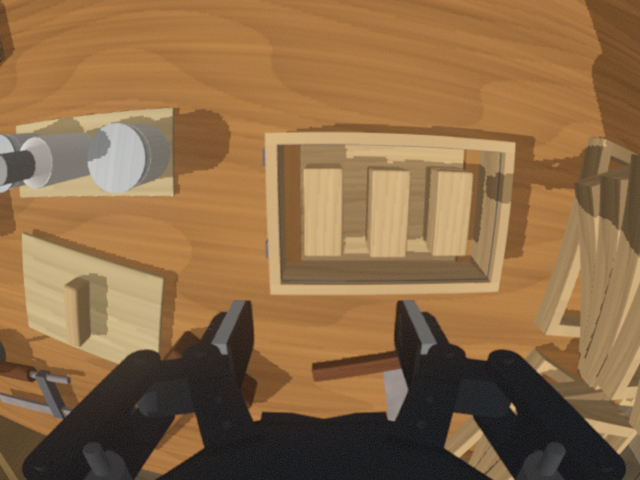

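Converted, -0.322 m / 0.75 = -0.4293, -0.14 m / 0.75 = -0.1867, 14.7 degrees / 90 = 0.1633.

Request:
{"op": "shift_gripper", "data": {"ticks": [[0, 0, 0.1633, -0.1867, -0.4293, -0.12, 0.06], [0, 0, 0.1633, -0.1867, -0.4293, -0.12, 0.06], [0, 0, 0.1633, -0.1867, -0.4293, -0.12, 0.06], [0, 0, 0.1633, -0.1867, -0.4293, -0.12, 0.06], [0, 0, 0.1633, -0.1867, -0.4293, -0.12, 0.06], [0, 0, 0.1633, -0.1867, -0.4293, -0.12, 0.06], [0, 0, 0.1633, -0.1867, -0.4293, -0.12, 0.06], [0, 0, 0.1633, -0.1867, -0.4293, -0.12, 0.06], [0, 0, 0.1633, -0.1867, -0.4293, -0.12, 0.06]], "only": "posi"}}

```text
position: [0.6816, -0.0122, 0.3196]
```

Run:
```python
from lib import *
w=shot('wrist','w15');t=shot('top')
for k in blobs(w,(10,40,150),(25,125,255),1500): print(cv2.boundingRect(k),'plate',np.round(rect(w,k,.016),1))
for v in (180,190,200,210,220):
  for k in blobs(w,(10,40,v),(19,125,255),150,(240,100,420,290)): print(v,cv2.boundingRect(k),'bar',np.round(rect(w,k,.05),1),cv2.minAreaRect(k)[0])
for k in blobs(t,(10,40,160),(25,125,255),800,(250,140,385,232)): print('top plate',np.round(rect(t,k,.016),1))
h=cv2.cvtColor(w['frame'],cv2.COLOR_RGB2HSV)
u=pix(w,[.675,-.018,.05])[0].astype(int);print(u);
for v in range(u[1]-50,u[1]+50,12): print(v,[tuple(h[v,x]) for x in range(u[0]-32,u[0]+33,8)])
```

```text
(227, 127, 186, 121) plate [673.5 -17.4 236.9 156.9  83. ]
(476, 0, 164, 104) plate [489.8 372.6 290.6 148.9 -82.4]
(462, 301, 170, 81) plate [983.7 356.1 383.8 153.7  83.4]
(213, 37, 195, 59) plate [505.9  -9.3 246.4  41.1 -84.9]
(20, 298, 94, 53) plate [ 846.9 -499.1  219.9   62.3   68.7]
180 (309, 156, 18, 73) bar [673.8 -19.3  86.9  20.4  -6.9] (317.5, 192.0)
190 (309, 157, 18, 72) bar [674.3 -19.9  85.9  20.3  -6. ] (317.1078796386719, 192.47320556640625)
200 (309, 158, 14, 70) bar [674.1 -21.7  83.2  15.2  -7.4] (315.5, 192.5)
[318 193]
143 [(np.uint8(20), np.uint8(86), np.uint8(205)), (np.uint8(20), np.uint8(85), np.uint8(205)), (np.uint8(20), np.uint8(86), np.uint8(204)), (np.uint8(20), np.uint8(83), np.uint8(204)), (np.uint8(20), np.uint8(86), np.uint8(205)), (np.uint8(20), np.uint8(85), np.uint8(204)), (np.uint8(20), np.uint8(85), np.uint8(204)), (np.uint8(20), np.uint8(87), np.uint8(203)), (np.uint8(20), np.uint8(85), np.uint8(201))]
155 [(np.uint8(20), np.uint8(85), np.uint8(206)), (np.uint8(20), np.uint8(84), np.uint8(206)), (np.uint8(
[... 2487 characters left out ...]
), np.uint8(204)), (np.uint8(19), np.uint8(91), np.uint8(200)), (np.uint8(18), np.uint8(102), np.uint8(195)), (np.uint8(18), np.uint8(104), np.uint8(182)), (np.uint8(20), np.uint8(83), np.uint8(205)), (np.uint8(21), np.uint8(87), np.uint8(205)), (np.uint8(20), np.uint8(84), np.uint8(207))]
239 [(np.uint8(20), np.uint8(92), np.uint8(199)), (np.uint8(20), np.uint8(90), np.uint8(198)), (np.uint8(20), np.uint8(87), np.uint8(200)), (np.uint8(20), np.uint8(88), np.uint8(200)), (np.uint8(20), np.uint8(85), np.uint8(200)), (np.uint8(21), np.uint8(89), np.uint8(201)), (np.uint8(21), np.uint8(85), np.uint8(202)), (np.uint8(21), np.uint8(84), np.uint8(204)), (np.uint8(21), np.uint8(87), np.uint8(203))]
```

```bash
python3 -c "
from lib import *
go([.6740,-.0179,.004],83)"
```

```text
turn [ 0. -0. -0.] shift [ 0.0069 -0.0068  0.3162] j6 -86 t 58.8
```

Converted, 0.316 m / 0.75 = 0.4213, 0.3 m / 0.75 = 0.4.

Request:
{"op": "shift_gripper", "data": {"ticks": [[0, 0, 0, 0.0093, -0.0087, 0.08, 0.05], [0, 0, 0, 0.0093, -0.0087, 0.16, 0.05], [0, 0, 0, 0.0093, -0.0087, 0.24, 0.05], [0, 0, 0, 0.0093, -0.0087, 0.32, 0.05], [0, 0, 0, 0.0093, -0.0087, 0.3733, 0.05], [0, 0, 0, 0.0093, -0.0087, 0.4, 0.05], [0, 0, 0, 0.0093, -0.0087, 0.4213, 0.05], [0, 0, 0, 0.0093, -0.0087, 0.4213, 0.05]], "squeeze": 80}}

```text
clock: 59.78
position: [0.6744, -0.0184, 0.0044]
tcp_rot: [[-0.992, 0.123, -0.0], [0.123, 0.992, 0.001], [0.0, 0.001, -1.0]]
contact_force: [-0.3, -0.4, -0.1]
gripper_width: 0.0501
grasp_force: 0.0
```

Request:
{"op": "shift_gripper", "data": {"ticks": [[0, 0, 0, 0, 0, 0, 0.01], [0, 0, 0, 0, 0, 0, 0.01], [0, 0, 0, 0, 0, 0, 0.01], [0, 0, 0, 0, 0, 0, 0.01]]}}

```text
clock: 60.28
position: [0.6753, -0.0185, 0.0063]
tcp_rot: [[-0.992, 0.123, 0.003], [0.123, 0.992, 0.001], [-0.002, 0.001, -1.0]]
contact_force: [-0.4, 1.4, 6.8]
gripper_width: 0.0222
grasp_force: 80.6
```

Converted, -0.2 m / 0.75 = -0.2667, -0.18 m / 0.75 = -0.24.

Request:
{"op": "shift_gripper", "data": {"ticks": [[0, 0, 0, 0, 0, -0.0133, 0.01], [0, 0, 0, 0, 0, -0.0533, 0.01], [0, 0, 0, 0, 0, -0.1067, 0.01], [0, 0, 0, 0, 0, -0.1733, 0.01], [0, 0, 0, 0, 0, -0.24, 0.01], [0, 0, 0, 0, 0, -0.2667, 0.01], [0, 0, 0, 0, 0, -0.2667, 0.01]]}}

```text
clock: 61.15
position: [0.6746, -0.0188, 0.2049]
tcp_rot: [[-0.992, 0.123, 0.001], [0.123, 0.992, 0.001], [-0.001, 0.001, -1.0]]
contact_force: [0.9, 0.4, -5.2]
gripper_width: 0.0224
grasp_force: 79.4
```

Run:
```python
from lib import *
w=shot('wrist','w16')
for k in blobs(w,(10,40,150),(25,125,255),1500):
    z=r.get_obs()['position'][2]+.0115; print(cv2.boundingRect(k),'plate',np.round(rect(w,k,z),1))
go([.492,.3507,.2],97.6)
```

```text
(81, 124, 451, 262) plate [664.3 -29.3 214.3 140.2  82.9]
(402, 265, 148, 121) plate [707.2  54.8  79.6  76.6  83.6]
(188, 14, 251, 75) plate [560.3 -10.1 107.8  17.3 -86.4]
(286, 347, 62, 71) plate [724.3 -30.1  48.2  32.9  -7.8]
(0, 338, 85, 54) plate [ 711.7 -220.4   82.8   26.5   68.6]
(525, 351, 115, 50) plate [760.5 146.3 106.1  16.9  90. ]
turn [  0.   -0.1 -14.7] shift [0.2263 0.3441 0.0034] j6 -87 t 61.2
```

Converted, 0.3441 m / 0.75 = 0.4588, 0.2263 m / 0.75 = 0.3017, -14.7 degrees / 90 = -0.1633.

Request:
{"op": "shift_gripper", "data": {"ticks": [[0, 0, -0.1633, 0.3017, 0.4588, 0, 0.01], [0, 0, -0.1633, 0.3017, 0.4588, 0, 0.01], [0, 0, -0.1633, 0.3017, 0.4588, 0, 0.01], [0, 0, -0.1633, 0.3017, 0.4588, 0, 0.01], [0, 0, -0.1633, 0.3017, 0.4588, 0, 0.01], [0, 0, -0.1633, 0.3017, 0.4588, 0, 0.01], [0, 0, -0.1633, 0.3017, 0.4588, 0, 0.01], [0, 0, -0.1633, 0.3017, 0.4588, 0, 0.01], [0, 0, -0.1633, 0.3017, 0.4588, 0, 0.01], [0, 0, -0.1633, 0.3017, 0.4588, 0, 0.01]]}}

```text
clock: 62.45
position: [0.4926, 0.3497, 0.2037]
tcp_rot: [[-0.991, -0.131, -0.001], [-0.131, 0.991, -0.0], [0.001, 0.0, -1.0]]
contact_force: [0.6, -0.6, -3.8]
gripper_width: 0.0225
grasp_force: 79.8
```

Run:
```python
from lib import *
w=shot('wrist','w17');o=r.get_obs();M=o['tcp_rot'];p=o['position']
for k in blobs(w,(10,40,150),(25,125,255),1500):
    P=(plane(w,k[:,0,:],p[2]+.0115)-p)@M*1000
    print(cv2.boundingRect(k),P.min(0).round(1),P.max(0).round(1),(lambda q:np.round(q[2],1))(cv2.minAreaRect(P[:,:2].astype(np.float32))))
go([.492,.3507,.09],97.6)
```

```text
(58, 124, 508, 262) [ -58.7 -136.9  -11.6] [ 79.5 114.4 -11.4] 67.3
(403, 268, 155, 122) [-62.9  37.5 -11.5] [ 15.  135.3 -11.5] 74.2
(286, 359, 61, 59) [-72.2 -21.3 -11.5] [-32.1  10.4 -11.5] 0.2
turn [ 0.  -0.  -0.1] shift [0.0005 0.001  0.114 ] j6 -65 t 62.5
```

Run:
```python
from lib import *
w=shot('wrist');o=r.get_obs();M=o['tcp_rot'];p=o['position']
k=blobs(w,(10,40,150),(25,125,255),1500)[0]
P=(plane(w,k[:,0,:],p[2]+.0115)-p)@M*1000
for lo,hi in ((70,80),(50,70),(30,50),(10,30)):
    q=P[(P[:,0]>lo)&(P[:,0]<hi)];print(lo,q[:,1].min().round(1),q[:,1].max().round(1))
for lo in range(-100,100,40):
    q=P[(P[:,1]>lo)&(P[:,1]<lo+40)];print('near edge',lo,q[:,0].max().round(1))
```

```text
70 -117.3 114.2
50 -133.8 114.3
30 -135.5 108.5
10 -117.5 61.9
near edge -100 79.4
near edge -60 79.3
near edge -20 79.2
near edge 20 79.3
near edge 60 79.1
```

Converted, 0.114 m / 0.75 = 0.152, 0.001 m / 0.75 = 0.0013.

Request:
{"op": "shift_gripper", "data": {"ticks": [[0, 0, 0, -0.0009, 0.0013, 0.0533, 0.01], [0, 0, 0, -0.0009, 0.0013, 0.1067, 0.01], [0, 0, 0, -0.0009, 0.0013, 0.14, 0.01], [0, 0, 0, -0.0009, 0.0013, 0.152, 0.01], [0, 0, 0, -0.0009, 0.0013, 0.152, 0.01]]}}

```text
clock: 63.18
position: [0.493, 0.3516, 0.0909]
tcp_rot: [[-0.991, -0.132, -0.0], [-0.132, 0.991, 0.001], [0.0, 0.001, -1.0]]
contact_force: [0.4, 1.1, -2.1]
gripper_width: 0.022
grasp_force: 79.6
```

Request:
{"op": "shift_gripper", "data": {"ticks": [[0, 0, 0, 0, 0, 0.0053, 0.01], [0, 0, 0, 0, 0, 0.0107, 0.01], [0, 0, 0, 0, 0, 0.0147, 0.01], [0, 0, 0, 0, 0, 0.0147, 0.01]]}}

```text
clock: 63.68
position: [0.4927, 0.3518, 0.0795]
tcp_rot: [[-0.991, -0.133, -0.0], [-0.133, 0.991, 0.001], [0.0, 0.001, -1.0]]
contact_force: [0.1, 0.8, -4.1]
gripper_width: 0.0218
grasp_force: 79.6
```

Converted, 0.004 m / 0.75 = 0.0053, 0.002 m / 0.75 = 0.0027.

Request:
{"op": "shift_gripper", "data": {"ticks": [[0, 0, 0, 0, 0, 0.0027, 0.01], [0, 0, 0, 0, 0, 0.0053, 0.01], [0, 0, 0, 0, 0, 0.0053, 0.01]], "only": "pos|contact"}}

```text
position: [0.4928, 0.3519, 0.0763]
contact_force: [-4.4, -1.5, 4.5]
```

Request:
{"op": "shift_gripper", "data": {"ticks": [[0, 0, 0, 0, 0, 0.0013, 0.01], [0, 0, 0, 0, 0, 0.0013, 0.01]]}}

```text
clock: 64.3
position: [0.4929, 0.3519, 0.0763]
tcp_rot: [[-0.991, -0.133, 0.001], [-0.133, 0.991, 0.001], [-0.001, 0.001, -1.0]]
contact_force: [-8.7, -4.8, 14.3]
gripper_width: 0.0224
grasp_force: 82.2
```

Converted, -0.27 m / 0.75 = -0.36, -0.22 m / 0.75 = -0.2933.

Request:
{"op": "shift_gripper", "data": {"ticks": [[0, 0, 0, 0, 0, -0.0013, 0.025], [0, 0, 0, 0, 0, -0.0013, 0.04], [0, 0, 0, 0, 0, -0.0013, 0.05], [0, 0, 0, 0, 0, -0.0013, 0.05], [0, 0, 0, 0, 0, -0.0533, 0.05], [0, 0, 0, 0, 0, -0.1333, 0.05], [0, 0, 0, 0, 0, -0.2133, 0.05], [0, 0, 0, 0, 0, -0.2933, 0.05], [0, 0, 0, 0, 0, -0.36, 0.05], [0, 0, 0, 0, 0, -0.36, 0.05]]}}

```text
clock: 65.55
position: [0.4934, 0.352, 0.3493]
tcp_rot: [[-0.991, -0.132, 0.005], [-0.132, 0.991, 0.004], [-0.006, 0.003, -1.0]]
contact_force: [0.1, 0.2, -0.2]
gripper_width: 0.0502
grasp_force: 0.0
```

Run:
```python
from lib import *
w=shot('wrist','w18');t=shot('top','t18');s=shot('side','s18')
for k in blobs(w,(10,40,150),(25,125,255),3000):
    b=rect(w,k,.086); print(cv2.boundingRect(k),np.round(b,1))
    if 200<b[2]<260:
        q=cv2.approxPolyDP(cv2.convexHull(k),6,True)[:,0];P=plane(w,q,.086);print(q.tolist(),(np.linalg.norm(P-np.roll(P,1,0),axis=1)*1000).round(1))
for k in blobs(t,(10,40,160),(25,125,255),150,(380,150,520,320)): print('stray',np.round(rect(t,k,.028),1))
```

```text
(222, 129, 202, 131) [491.2 350.4 236.3 156.3 -82.4]
[[423, 133], [416, 258], [229, 258], [223, 132]] [233.  153.7 233.8 154.7]
(466, 162, 174, 242) [654.4 800.3 675.2 215.4  49.8]
(588, 191, 52, 140) [530.6 828.  277.3 122.1  29.3]
```

Run:
```python
from lib import *
import pickle
t=shot('top');s=shot('side')
o,d=pickle.load(open('c0.pkl','rb'))
D=cv2.absdiff(t['frame'],d['top']['frame']).max(2)
for n,(x,y) in dict(canA=(281,263),canB=(356,259),tape=(403,224),sander=(411,331)).items(): print(n,D[y-12:y+12,x-12:x+12].mean().round(1),pix(t,[.4723,-.0128,.152]).round(0))
# bottle: grey cap blob near predicted place in side, and white body
for nm,c in (('top',t),('side',s)):
    u,b=pix(c,[.4723,-.0128,.152])[0],pix(c,[.4723,-.0128,.006])[0]
    print(nm,u.round(),b.round(),c['frame'][int(u[1])+4,int(u[0])],c['frame'][int((u[1]+b[1])/2)+5,int((u[0]+b[0])/2)])
w=cv2.inRange(cv2.cvtColor(s['frame'],cv2.COLOR_RGB2HSV),(0,0,215),(180,40,255))[215:300,295:345];k=cv2.findNonZero(w)
print(cv2.boundingRect(k))
```

```text
canA 14.8 [[319. 255.]]
canB 7.5 [[319. 255.]]
tape 5.2 [[319. 255.]]
sander 6.5 [[319. 255.]]
top [319. 255.] [319. 264.] [139 139 139] [110 107 100]
side [321. 222.] [322. 277.] [137 138 137] [233 228 225]
(14, 23, 36, 62)
```

```bash
python3 -c "
from station import r, viewer, sign_off
print(sign_off())"
```

```text
the job is handed in; nothing more can be done
None
```

The job is handed in at about 66 s with the bottle upright midway between the cans, all six blocks in the crate and the lid fully home, but the gripper once hit the crate rim at about 49 N (sensed at the wrist), which may breach the 40 N limit.

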